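# Clear a jammed knob chute and sort the turned parts

### The job

A turned wooden knob is caught under the two lips at the bottom of the feed chute: nudge it back up the chute until it comes out from under the lips, then lift it out. Stand both knobs upright in the tray with two bays, one knob to each bay, lay the square-section blank down flat in the square tray, and lay the round dowel lengthwise in the long undivided tray. Do not disturb the glue bottle, wax tin, screwdriver or try square on the bench.

Things in the scene. Friction and masses are not known exactly. Their poses are not given: they have to be found in the camera images.
- knob_chute: Turned wooden knob jammed in the chute, 60 mm tall: bottom flange 50 mm across, 8 thick; neck 20 across to 22 height; head 32 across from 29 to 52 height; domed top. Origin: centre of flange underside; z along its axis, up. It stands square on the chute's sloped floor, so leans 10 degrees to the low end, flange under the lips, 2 mm from the stop. 35-70 g; it stays where it is let go on the slope.
- knob_bench: A second knob just like the first (60 mm tall, flange 50 mm across, head 32 mm across at 29 to 52 mm height), standing upright on the bench. Origin: centre of the flange's underside; z is its axis.
- blank: Square-section wooden block, 75 x 42 x 42 mm, lying on a long side on the bench. Origin: its middle (21 mm above the bench at the start); x is along the 75 mm length.
- dowel: Round wooden rod, 25 mm diameter, 110 mm long, lying on the bench. Origin: its middle (12.5 mm above the bench at the start); x is along its length. It can roll.
- chute: Fixed, waxed trough, 220 mm long, 68 wide, sloping 10 degrees. Origin: on the bench under its middle; x points uphill but level, z up. Channel 56 wide inside; side walls and the stop at the low end 13 high. Over the lowest 65 mm of the slope two metal lips (13 to 17 mm above the floor) leave a 32 mm slot: a knob's neck slides along it but its flange cannot lift through. Above, it is open.
- chute_clear (a point): Point on the chute floor, on the centre line at mid length, 45 mm above the bench. A knob whose axis stands here is well clear of the lips; it comes free 20 mm lower down the slope. The jammed knob starts about 77 mm down the slope from here. The high end is 110 mm up the slope and open.
- bay_tray: Fixed shallow plywood tray with one divider that makes two equal square bays, 170 x 88 mm outside, 22 mm high, walls, divider and floor 4 mm thick. Origin: centre of its underside; x is along the 170 mm length, z up; the bays' centres lie 41.5 mm either way along x, each bay 79 x 80 mm inside.
- long_tray: Fixed shallow undivided oblong plywood tray, 180 x 98 mm outside, 18 mm high, walls and floor 4 mm thick. Origin: centre of its underside; x is along the 180 mm length, z up.
- square_tray: Fixed shallow square plywood tray, 132 x 132 mm outside, 22 mm high, walls and floor 4 mm thick. Origin: centre of its underside; z up.

How it is judged:
By the outcome, as a careful person would: the job done as asked, in the order asked, and still so for the second after the job is handed in, with the robot touching nothing.
It also fails if it takes over 112 s, if anything falls off the work surface, if the arm or the gripper's body presses on something with over 40 N, if the wrist force passes 120 N, or if a joint passes its speed limit or range.

### The arm

A 6-joint arm with a two-finger parallel gripper is mounted at the origin on the work surface. World frame = base frame: x ahead of the robot, y to its left, z up, the work surface at z = 0. Lengths are in mm, angles in rad, forces in N, time in s.
With the tool pointing down it reaches from about 400 to 925 mm from the base axis. Payload 12.5 kg.
Tool frame: the origin (TCP) lies at the very end of the fingers, on their centre line; the grasp point (between the pads) lies grip_depth behind it (grip_depth is the distance from the TCP to the grasp point, in mm); z points along the fingers, y is the line along which they close (so a half turn about z gives the same grasp; the last joint's range is limited). The gripper opens to 95 mm and grips with 3 to 60 N. Pads are 20 mm wide; open, the fingers measure 119 mm over their backs; the gripper's body (75 mm by 180 mm) begins 59 mm behind the grasp point.
Start: joints at [-1.352, 0.491, 1.559, -0, 1.092, -0.106], TCP at [199.473, -592.335, 186.461] pointing down, gripper open.
Joint ranges: [-3.1, 3.1], [-0.84, 2.19], [0.05, 2.79], [-1.13, 4.28], [0.06, 2.93], [-2.69, 2.69]. Speed limits (rad/s): [2.22, 2.22, 2.79, 3.14, 3.14, 3.14].

### API

Orientations are given as [roll, pitch, yaw] about the fixed x, y, z axes, in that order (R = Rz(yaw) Ry(pitch) Rx(roll)).
In Python, from cell import state, read_camera, job_done, grip_depth gives the robot as it stands.
- The arm moves only by the tool drive_tool, never from a script. Its argument "targets" is a list of rows, each an object with "jaw": the opening, from 0 (shut) to 1 (fully open); "travel": the shift along the tool's x, y, z in m, a list of three; "twist": the turn about the tool's z in rad. In form: [{"jaw": jaw, "travel": [tx, ty, tz], "twist": twist}, ...]. A call has 1 to 8 rows; each row is the pose to reach, as a shift and turn from the pose commanded when the call began, along the tool's axes at that moment; what a row does not reach only later rows make up. A row lasts 1/12 s, in which the tool goes at most 41.7 mm and 7.16 degrees, less where a joint would pass 70% of its speed; a pose out of reach is approached as far as the arm can. A call with a gripper value outside its range is refused whole. The fingers move at their own pace and stop on an object; the grip force is fixed at half the most. Time passes only in rows, so rows that repeat a pose let the fingers close. It gives the time, the measured TCP pose, the force, the opening and the grip force at its end, in the units of the state.
- state(): the state, without advancing time (a new reading comes with each control period).
- read_camera(name): name is "scene" or "side" or "wrist"; returns a dict with "frame" (384x512x3 uint8, red, green, blue), "fx", "fy", "cx", "cy" (pixels), "R" (3x3) and "t" (3): a world point X has camera coordinates R X + t. Camera axes: x right, y down, z forward; pixel columns grow to the right and rows downward; lengths in mm; the calibration is good to about 2 mm. The wrist camera is an equidistant fisheye: a pixel r from the principal point sees the ray r / f radians off the axis. A picture is of the moment at which its call begins. There is no depth.
- job_done(): hands the job in; it is judged then, once.
The state is a dict: "t": time; "joints": joint angles; "qvel": joint speeds; "tau": joint torques, N m; "eef_pos": TCP position; "tcp_rot": TCP orientation; "ft_force": force on the tool from outside, world axes, zero at the start; "moment": the same for the moment, N m; "opening": opening from 0.0 (shut) to 1.0 (fully open); "grip_force": force on a finger pad.
Only numpy, scipy, OpenCV 4.12 (cv2) and the standard library are available. Lean on these libraries where they do the work, as an engineer would, in place of code of your own. Each camera call takes 0.05 s, during which the arm holds its last target. There are 200 camera calls.

## Working session

There is one attempt and no reset: what is moved stays moved. The work goes in short steps, Python scripts to look and compute and a tool call to move; the robot and the scene stay as the last step left them, time stands still between calls to the robot, and variables do not carry over. Pictures are saved under pics/ and viewed, at most 14 in all, crops included, and the job is handed in when it is done.

Besides the shell and the picture viewer there is one more tool, called after "Request:" as name(argument=value, ...) on one line, values as JSON. drive_tool: Moves the arm, as the interface text tells. Its arguments: {"type":"object","properties":{"targets":{"type":"array"}},"required":["targets"]}

```bash
ls; mkdir -p pics
python3 - <<'E'
from cell import *
import cv2, numpy as np
s=state(); print(s, grip_depth)
a=[]
for n in ("scene","side"):
    c=read_camera(n); cv2.imwrite(f"pics/{n}0.png",c["frame"][:,:,::-1]); print(n,c["fx"],c["fy"],c["cx"],c["cy"],np.round(c["R"],3).tolist(),np.round(c["t"],1))
E
```

```text
pics
{'t': 0.0, 'joints': array([-1.35158273e+00,  4.91550265e-01,  1.55945797e+00, -8.50930887e-07,
        1.09170367e+00, -1.05587468e-01]), 'qvel': array([-0.00042894, -0.00298588,  0.00175896,  0.00010052, -0.00054974,
        0.00011739]), 'tau': array([ 9.46956206e-04, -6.12639141e+01, -2.58182949e+01,  6.94249989e-02,
        4.82248224e-02, -7.15607302e-05]), 'eef_pos': array([ 199.41748513, -592.03605445,  185.86460877]), 'tcp_rot': array([-3.14047955e+00, -1.17209289e-04,  3.24801388e-01]), 'ft_force': array([-0.24370875,  0.00397835,  0.03898642]), 'moment': array([-0.00711408,  0.0272442 , -0.02034277]), 'grip_force': 0.0, 'opening': 1.0012412613885486} 18.8
scene 375.3400936543373 375.3400936543373 248.8777919230293 187.03598903302486 [[0.285, 0.958, 0.0], [0.784, -0.233, -0.575], [-0.552, 0.164, -0.818]] [-141.3 -367.3 1347.8]
side 438.5452061485464 438.5452061485464 255.50675029529512 187.12079577003948 [[-0.996, -0.089, -0.001], [-0.054, 0.614, -0.788], [0.071, -0.785, -0.616]] [ 496.8   92.4 1138.7]
```

View pics/scene0.png

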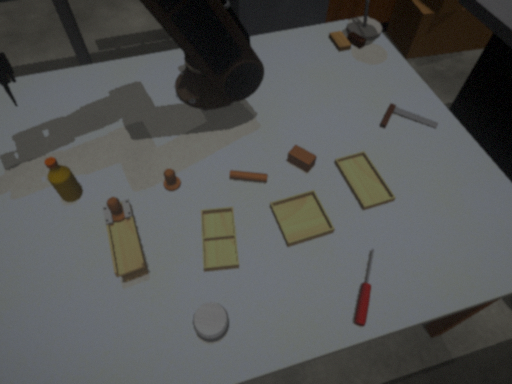

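View pics/side0.png

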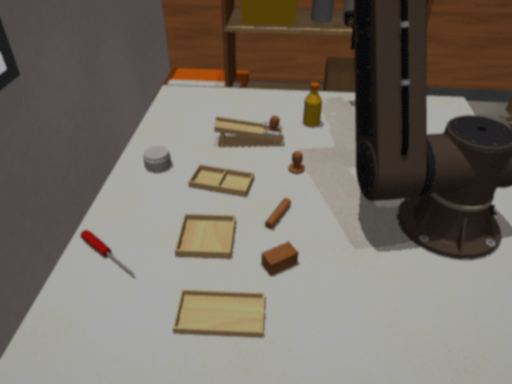

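The scene view shows the chute from (118,205) at the low end to (130,275), with its knob at about (117,205). It also shows the bench knob (171,180), dowel (248,176), blank (302,158), bay tray (220,238), square tray (301,217) and long tray (364,180). The side view shows the same layout from +y.

```bash
cat > h.py <<'E'
import numpy as np, cv2
from cell import *
def ray(c,uv):
    R,t=np.array(c["R"]),np.array(c["t"]); d=R.T@np.array([(uv[0]-c["cx"])/c["fx"],(uv[1]-c["cy"])/c["fy"],1.]); return -R.T@t,d/np.linalg.norm(d)
def onz(c,uv,z):
    o,d=ray(c,uv); return o+d*(z-o[2])/d[2]
def proj(c,X):
    p=np.array(c["R"])@np.array(X,float)+np.array(c["t"]); return np.array([c["fx"]*p[0]/p[2]+c["cx"],c["fy"]*p[1]/p[2]+c["cy"]])
def meet(c1,u1,c2,u2):
    o1,d1=ray(c1,u1);o2,d2=ray(c2,u2); s=np.linalg.lstsq(np.c_[d1,-d2],o2-o1,rcond=None)[0]
    a,b=o1+s[0]*d1,o2+s[1]*d2; return (a+b)/2,np.linalg.norm(a-b)
E
python3 - <<'E'
from h import *
for n in ("scene","side"):
    f=cv2.imread(f"pics/{n}0.png"); hsv=cv2.cvtColor(f,cv2.COLOR_BGR2HSV)
    c=read_camera(n)
    m=((hsv[...,1]>85)&(hsv[...,2]>50)).astype(np.uint8)*255
    cs,_=cv2.findContours(m,cv2.RETR_EXTERNAL,cv2.CHAIN_APPROX_NONE)
    print(n)
    for k in cs:
        a=cv2.contourArea(k)
        if a<40: continue
        (x,y),wh,an=cv2.minAreaRect(k)
        if n=="side" and y<100: continue
        print(int(a),np.round([x,y,*wh,an],1),"onz20",np.round(onz(c,(x,y),20)[:2]))
        q=cv2.boxPoints(((x,y),wh,an)); print("   ",[np.round(onz(c,p,20)[:2]).tolist() for p in q])
    x0,y0,w,h=((90,140,330,150) if n=="scene" else (130,100,200,240))
    if n=="scene": cv2.imwrite("pics/sc_crop.png",cv2.resize(f[y0:y0+h,x0:x0+w//1],None,fx=2.4,fy=2.4,interpolation=cv2.INTER_CUBIC))
    else: cv2.imwrite("pics/si_crop.png",cv2.resize(f[95:345,150:340],None,fx=2.4,fy=2.4,interpolation=cv2.INTER_CUBIC))
E
```

```text
scene
374 [362.6 303.7  10.7  42.2  10. ] onz20 [878. 163.]
    [[913.0, 123.0], [829.0, 183.0], [841.0, 205.0], [924.0, 144.0]]
215 [308.3 232.8  10.1  43.   73.3] onz20 [669. 111.]
    [[656.0, 54.0], [652.0, 172.0], [681.0, 167.0], [684.0, 52.0]]
1066 [124.2 242.6  62.7  29.   77.5] onz20 [ 560. -353.]
    [[461.0, -399.0], [463.0, -324.0], [651.0, -312.0], [647.0, -380.0]]
101 [113.  204.5  13.   10.   90. ] onz20 [ 434. -371.]
    [[408.0, -383.0], [416.0, -356.0], [459.0, -360.0], [451.0, -386.0]]
240 [293.4 203.1  16.6  40.4  52.1] onz20 [571. 106.]
    [[572.0, 44.0], [519.0, 158.0], [569.0, 169.0], [619.0, 57.0]]
210 [247.9 175.5  36.4   6.8   6.3] onz20 [444.  12.]
    [[434.0, -40.0], [411.0, -32.0], [455.0, 65.0], [478.0, 56.0]]
163 [171.5 179.   20.   15.   90. ] onz20 [ 394. -202.]
    [[351.0, -217.0], [364.0, -175.0], [434.0, -188.0], [422.0, -229.0]]
698 [ 61.5 177.9  50.4  22.5  51.7] onz20 [ 299. -506.]
    [[229.0, -575.0], [188.0, -525.0], [366.0, -440.0], [400.0, -489.0]]
74 [367.8 170.6  43.2   7.9  41.6] onz20 [527. 354.]
    [[472.0, 320.0], [456.0, 345.0], [
[... 1215 characters left out ...]
.0, -70.0], [704.0, -176.0], [519.0, -141.0], [520.0, -40.0]]
192 [296.  161.5  21.   14.   90. ] onz20 [ 395. -216.]
    [[418.0, -272.0], [375.0, -276.0], [374.0, -164.0], [415.0, -160.0]]
45 [385. 127.  18.  12.  90.] onz20 [  99. -448.]
    [[111.0, -509.0], [69.0, -513.0], [87.0, -391.0], [127.0, -387.0]]
1259 [248.4 130.8  28.1  64.8  88.4] onz20 [ 557. -383.]
    [[680.0, -462.0], [455.0, -495.0], [444.0, -311.0], [649.0, -282.0]]
161 [389.4 142.   65.4  21.1  87.7] onz20 [  98. -353.]
    [[108.0, -570.0], [31.0, -583.0], [90.0, -178.0], [152.0, -168.0]]
47 [508.5 108.5  21.    5.   90. ] onz20 [-365. -621.]
    [[-386.0, -707.0], [-405.0, -708.0], [-346.0, -542.0], [-329.0, -541.0]]
```

View pics/sc_crop.png

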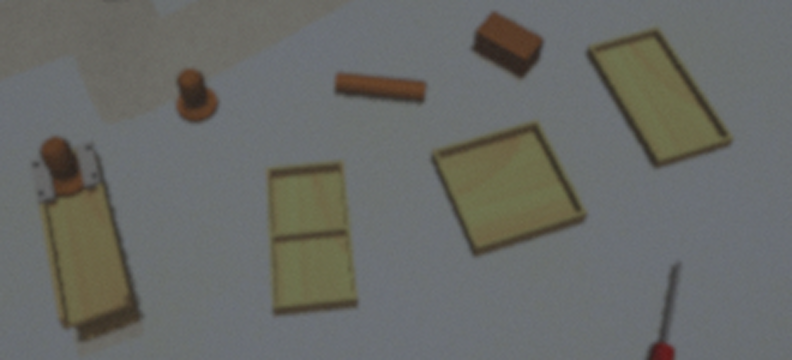

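View pics/si_crop.png

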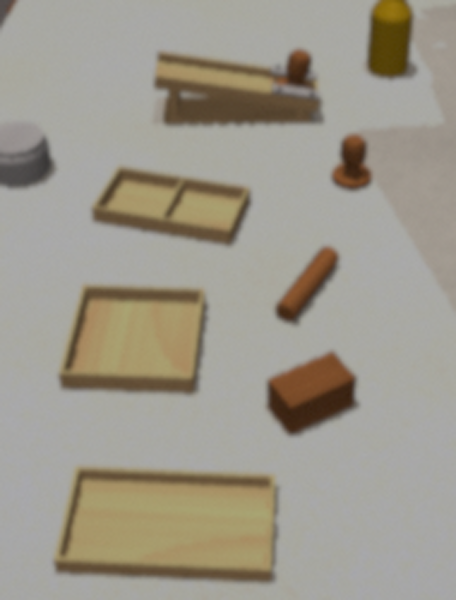

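The crops show every tray, the chute with its knob under the lips at crop (58,150), the bench knob flange at (198,103), the dowel with ends at (337,82) and (425,92), and the blank's top face near (508,35). I'll turn these corners into positions.

Run:
```python
from h import *
S=read_camera("scene"); D=read_camera("side")
s=lambda p:(p[0]/2.4+90-.3,p[1]/2.4+140-.3); d=lambda p:(p[0]/2.4+150-.3,p[1]/2.4+95-.3)
def tray(n,z,a,b):
    for c,f,q in((S,s,a),(D,d,b)):
        P=np.array([onz(c,f(p),z)[:2] for p in q],np.float32); (x,y),wh,an=cv2.minAreaRect(P); print(n,np.round([*P.mean(0),x,y,*wh,an],1))
tray("bay",22,[(268,170),(342,165),(357,301),(274,307)],[(121,170),(249,188),(235,231),(95,208)])
tray("sq",22,[(433,153),(537,124),(584,211),(475,246)],[(84,289),(204,291),(197,378),(63,375)])
tray("long",18,[(589,49),(657,30),(731,138),(657,160)],[(79,470),(274,478),(273,567),(57,562)])
for n,z,a,b in(("knob flange",8,(198,102),(352,173)),("knob head",40,(191,84),(354,149)),("chuteknobtop",85,(58,152),(299,62)),
  ("dowel e1",12.5,(337,82),(288,308)),("dowel e2",12.5,(425,92),(330,255)),
  ("blank c1",42,(492,14),(333,355)),("blank c2",42,(541,45),(355,376)),("blank c3",42,(522,60),(290,402)),("blank c4",42,(476,36),(269,382)),
  ("chute hiL",77,(64,325),(158,54)),("chute hiR",77,(134,306),(157,72)),("low R",45,(96,146),(318,92)),("lowL",45,(36,162),(316,78))):
    print(n,np.round(onz(S,s(a),z)[:2]),np.round(onz(D,d(b),z)[:2]))
print(np.round(meet(S,s((58,152)),D,d((299,62)))[0]))
```

```text
bay [ 613.7 -116.1  613.8 -115.8   85.1  168.2   79.7]
bay [ 604.4 -114.3  603.4 -115.    84.8  171.7   80.3]
sq [615.  110.7 614.4 110.7 124.9 129.4   2.6]
sq [608.7 114.1 608.3 113.9 131.4 127.1   3.3]
long [546.6 331.  546.9 331.2 173.9  96.2   2.4]
long [540.7 333.9 541.5 332.9 178.4  94.9   3.6]
knob flange [ 396. -203.] [ 393. -206.]
knob head [ 392. -205.] [ 393. -212.]
chuteknobtop [ 478. -354.] [ 470. -344.]
dowel e1 [418. -34.] [457.  55.]
dowel e2 [463.  64.] [416. -37.]
blank c1 [392. 174.] [408. 150.]
blank c2 [456. 214.] [386. 176.]
blank c3 [471. 183.] [446. 215.]
blank c4 [420. 143.] [467. 191.]
chute hiL [ 672. -367.] [ 661. -363.]
chute hiR [ 671. -301.] [ 655. -315.]
low R [ 452. -321.] [ 443. -336.]
lowL [ 455. -387.] [ 447. -373.]
[ 471. -356.   77.]
```

```bash
cat >> h.py <<'E'
from scipy.spatial.transform import Rotation as Ro
def go(*tg):
    """tg: (x,y,z,yaw) -> tool-frame travel (m) and twist"""
    s=state(); R=Ro.from_euler("xyz",s["tcp_rot"]).as_matrix(); yaw=s["tcp_rot"][2]
    for x,y,z,w in tg:
        dy=(w-yaw+np.pi)%(2*np.pi)-np.pi
        print(np.round(R.T@(np.array([x,y,z])-s["eef_pos"])/1000,4).tolist(),"twist",round(-dy,3))
E
python3 -c "
from h import *
go((199,-592,280,.325),(480,-350,260,.08))"
```

```text
[-0.0003, -0.0004, -0.0937] twist -0.0
[0.3432, -0.1401, -0.0737] twist 0.245
```

Request:
drive_tool(targets=[{"jaw": 1, "travel": [0, 0, -0.04], "twist": 0}, {"jaw": 1, "travel": [0, 0, -0.08], "twist": 0}, {"jaw": 0.7, "travel": [0.343, -0.14, -0.084], "twist": 0.245}, {"jaw": 0.7, "travel": [0.343, -0.14, -0.084], "twist": 0.245}, {"jaw": 0.7, "travel": [0.343, -0.14, -0.084], "twist": 0.245}, {"jaw": 0.7, "travel": [0.343, -0.14, -0.084], "twist": 0.245}, {"jaw": 0.7, "travel": [0.343, -0.14, -0.084], "twist": 0.245}, {"jaw": 0.7, "travel": [0.343, -0.14, -0.084], "twist": 0.245}])

```text
t: 0.97
eef_pos: [389.0, -428.1, 269.3]
tcp_rot: [3.141, -0.0, 0.08]
ft_force: [1.0, -0.2, 0.1]
opening: 0.709
grip_force: 0.0
```

Request:
drive_tool(targets=[{"jaw": 0.7, "travel": [0.097, -0.07, 0.03], "twist": 0}, {"jaw": 0.7, "travel": [0.097, -0.07, 0.03], "twist": 0}, {"jaw": 0.7, "travel": [0.097, -0.07, 0.03], "twist": 0}, {"jaw": 0.7, "travel": [0.097, -0.07, 0.03], "twist": 0}, {"jaw": 0.7, "travel": [0.097, -0.07, 0.03], "twist": 0}])

```text
t: 1.38
eef_pos: [480.0, -350.5, 238.5]
tcp_rot: [-3.141, 0.001, 0.083]
ft_force: [-0.2, -0.8, 0.2]
opening: 0.699
grip_force: 0.0
```

Run:
```python
from h import *
c=read_camera("wrist"); cv2.imwrite("pics/w1.png",cv2.resize(c["frame"][:,:,::-1],(768,576),interpolation=cv2.INTER_CUBIC)); s=state()
print(s["eef_pos"],s["tcp_rot"],c["fx"],c["cx"],c["cy"],np.round(-np.array(c["R"]).T@c["t"]),np.round(c["R"],3).tolist())
```

```text
[ 479.24900394 -351.69343822  238.96994482] [-3.14149852e+00  4.69988958e-04  8.14504988e-02] 297.3186396354542 256.4669109829865 190.61112887147704 [ 548. -346.  436.] [[0.083, -0.997, -0.001], [-0.966, -0.081, 0.244], [-0.244, -0.019, -0.97]]
```

View pics/w1.png

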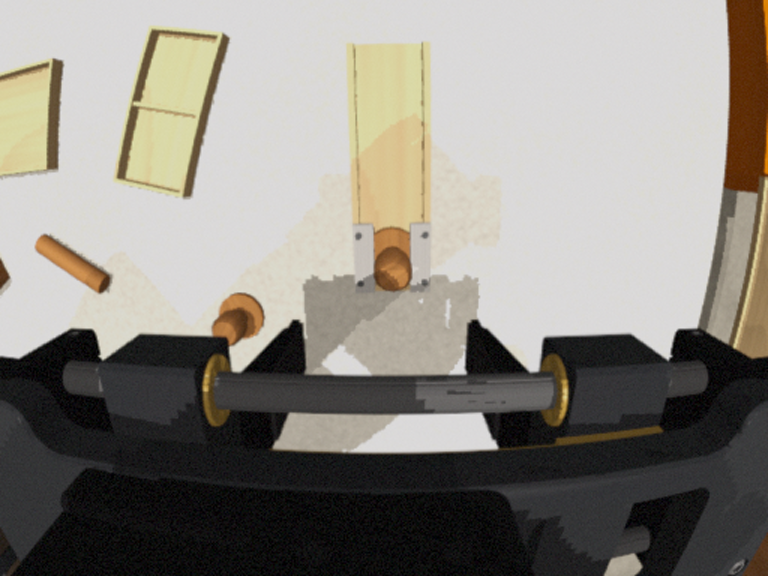

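The wrist view shows the chute almost straight ahead: high-end corners (348,43) and (431,43), low-end corners (354,290) and (431,289), knob head at about (392,272). The bay tray corners are (152,28), (228,36), (187,197) and (116,181), and the bench knob flange is at (238,314).

```bash
cat >> h.py <<'E'
def wz(c,uv,z,k=1.5):
    """wrist fisheye pixel (in picture scaled by k) onto plane z"""
    u=np.array([(uv[0]+.5)/k-.5-c["cx"],(uv[1]+.5)/k-.5-c["cy"]]); r=np.hypot(*u); th=r/c["fx"]
    R,t=np.array(c["R"]),np.array(c["t"]); o=-R.T@t; d=R.T@np.array([*(u/r*np.sin(th)),np.cos(th)]); return (o+d*(z-o[2])/d[2])[:2]
def wproj(c,X,k=1.5):
    p=np.array(c["R"])@np.array(X,float)+c["t"]; th=np.arctan2(np.hypot(p[0],p[1]),p[2]); u=p[:2]/np.hypot(p[0],p[1])*th*c["fx"]
    return np.round(k*(u+[c["cx"],c["cy"]]+.5)-.5,1)
E
python3 - <<'E'
from h import *
c=read_camera("wrist")
for n,z,p in (("hiL",77,(348,43)),("hiR",77,(431,43)),("loL",43,(354,290)),("loR",43,(431,289)),("flange bench",8,(238,316)),
 ("dowel1",12.5,(43,244)),("dowel2",12.5,(103,283)),("knobhead top",88,(392,274)),("lipL top",54,(354,223)),("lipR top",54,(431,223))): print(n,np.round(wz(c,p,z),1))
P=np.array([wz(c,p,22) for p in ((152,28),(228,36),(187,197),(116,181))],np.float32); print(P.mean(0),cv2.minAreaRect(P))
E
```

```text
hiL [ 655.6 -308.2]
hiR [ 661.3 -374.9]
loL [ 442.4 -327.1]
loR [ 449.1 -397.2]
flange bench [ 394.8 -204.6]
dowel1 [459.3  58.6]
dowel2 [418.3 -36.3]
knobhead top [ 470.1 -358.9]
lipL top [ 504.8 -323.6]
lipR top [ 510.4 -389.8]
[ 606.7426  -124.02783] ((606.6735229492188, -124.34249114990234), (90.36743927001953, 165.390380859375), 79.71176147460938)
```

```bash
python3 -c "
from h import *
go((472,-357,55,.095))"
```

```text
[-0.0071, 0.0039, 0.1843] twist -0.015
```

Request:
drive_tool(targets=[{"jaw": 0.7, "travel": [-0.007, 0.004, 0.04], "twist": -0.015}, {"jaw": 0.7, "travel": [-0.007, 0.004, 0.08], "twist": -0.015}, {"jaw": 0.7, "travel": [-0.007, 0.004, 0.12], "twist": -0.015}, {"jaw": 0.7, "travel": [-0.007, 0.004, 0.15], "twist": -0.015}, {"jaw": 0.7, "travel": [-0.007, 0.004, 0.17], "twist": -0.015}, {"jaw": 0.7, "travel": [-0.007, 0.004, 0.184], "twist": -0.015}, {"jaw": 0.7, "travel": [-0.007, 0.004, 0.184], "twist": -0.015}])

```text
t: 2.07
eef_pos: [470.4, -357.2, 52.8]
tcp_rot: [-3.139, 0.003, 0.093]
ft_force: [-0.5, 0.3, 0.3]
opening: 0.703
grip_force: 0.0
```

Run:
```python
from h import *
c=read_camera("wrist"); cv2.imwrite("pics/w2.png",cv2.resize(c["frame"][:,:,::-1],(768,576),interpolation=cv2.INTER_CUBIC)[150:])
```

```text
(no output)
```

View pics/w2.png

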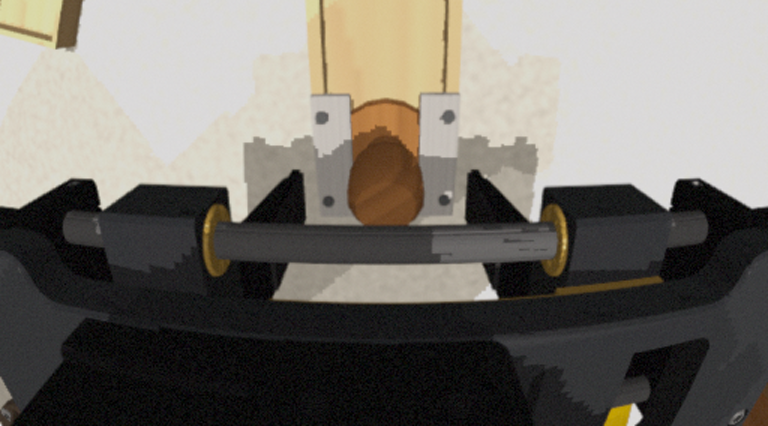

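The wrist view shows the head centred between the fingers at x≈386, and the flange front edge at crop (386,100). I'll check the foot position along the chute from that edge.

Run:
```python
from h import *
c=read_camera("wrist"); p=wz(c,(386,250),43.8); print("flange front",p,"foot",p-23.2*np.array([1,.095]))
for q,z in (((313,245),54),((461,245),54),((320,361),44),((455,361),44)): print(np.round(wz(c,q,z),1))
print("screen of head pt",wproj(c,(*(p-[23.2+7.3,2.9]),75)), "tcp",wproj(c,state()["eef_pos"]))
```

```text
flange front [ 504.25432942 -355.83130186] foot [ 481.05432942 -358.03530186]
[ 505.3 -322.5]
[ 511.6 -389.3]
[ 444.2 -327.5]
[ 450.6 -396.4]
screen of head pt [386.1 333.9] tcp [383.7 323.2]
```

Request:
drive_tool(targets=[{"jaw": 0.7, "travel": [0.003, 0.001, 0], "twist": 0}, {"jaw": 0.2, "travel": [0.003, 0.001, 0], "twist": 0}, {"jaw": 0.2, "travel": [0.003, 0.001, 0], "twist": 0}, {"jaw": 0.2, "travel": [0.003, 0.001, 0], "twist": 0}, {"jaw": 0.2, "travel": [0.003, 0.001, 0], "twist": 0}, {"jaw": 0.2, "travel": [0.003, 0.001, 0], "twist": 0}])

```text
t: 2.67
eef_pos: [475.5, -357.4, 55.4]
tcp_rot: [3.141, -0.0, 0.095]
ft_force: [0.6, -1.0, 0.4]
opening: 0.404
grip_force: 0.0
```

Request:
drive_tool(targets=[{"jaw": 0.2, "travel": [0, 0, 0], "twist": 0}, {"jaw": 0.2, "travel": [0, 0, 0], "twist": 0}, {"jaw": 0.2, "travel": [0, 0, 0], "twist": 0}, {"jaw": 0.2, "travel": [0, 0, 0], "twist": 0}])

```text
t: 3.0
eef_pos: [475.4, -357.3, 55.1]
tcp_rot: [-3.142, 0.0, 0.095]
ft_force: [0.3, 0.3, 0.1]
opening: 0.3
grip_force: 25.8
```

Request:
drive_tool(targets=[{"jaw": 0.2, "travel": [0.006, 0, -0.0016], "twist": 0}, {"jaw": 0.2, "travel": [0.013, 0, -0.003], "twist": 0}, {"jaw": 0.2, "travel": [0.02, 0, -0.0045], "twist": 0}, {"jaw": 0.2, "travel": [0.02, 0, -0.0045], "twist": 0}])

```text
t: 3.33
eef_pos: [494.8, -355.6, 59.2]
tcp_rot: [-3.141, 0.002, 0.095]
ft_force: [0.5, -0.7, -2.1]
opening: 0.288
grip_force: 29.8
```

Request:
drive_tool(targets=[{"jaw": 0.2, "travel": [0.01, 0, -0.0018], "twist": 0}, {"jaw": 0.2, "travel": [0.02, 0, -0.0035], "twist": 0}, {"jaw": 0.2, "travel": [0.03, 0, -0.0053], "twist": 0}, {"jaw": 0.2, "travel": [0.04, 0, -0.007], "twist": 0}, {"jaw": 0.2, "travel": [0.05, 0, -0.0088], "twist": 0}, {"jaw": 0.2, "travel": [0.06, 0, -0.0106], "twist": 0}, {"jaw": 0.2, "travel": [0.06, 0, -0.0106], "twist": 0}])

```text
t: 3.92
eef_pos: [557.4, -349.6, 70.8]
tcp_rot: [3.14, -0.002, 0.096]
ft_force: [-0.5, 0.4, -1.0]
opening: 0.283
grip_force: 27.8
```

Run:
```python
from h import *
c=read_camera("wrist");d=read_camera("side")
a=cv2.resize(c["frame"][:,:,::-1],(768,576),interpolation=cv2.INTER_CUBIC)[200:420,200:560]
b=cv2.resize(d["frame"][80:160,190:320,::-1],None,fx=3,fy=3,interpolation=cv2.INTER_CUBIC)[:220]
cv2.imwrite("pics/w3.png",np.hstack([a,b[:220]]))
```

```text
(no output)
```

View pics/w3.png

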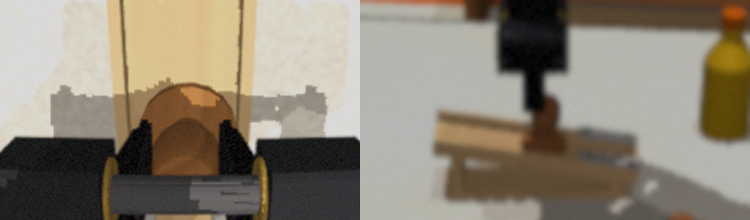

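The wrist crop shows the flange front edge at (387,283) full-picture. In the side crop the fingers (533,90) sit uphill of the head (546,105), so the pads only hold the head's uphill edge. I'll measure and regrip.

Run:
```python
from h import *
c=read_camera("wrist"); d=read_camera("side")
p=wz(c,(387,283),56); print("flange front",p,"foot",p-23.2*np.array([1,.095]))
print("side dome at z~104",onz(d,(252,112),104), "fingertip", onz(d,(247.5,117),72),state()["eef_pos"])
```

```text
flange front [ 571.6979179  -349.88125057] foot [ 548.4979179  -352.08525057]
side dome at z~104 [ 541.96225972 -358.51635551  104.        ] fingertip [ 559.23163395 -382.52856578   72.        ] [ 554.72247475 -349.71088121   70.12062114]
```

Request:
drive_tool(targets=[{"jaw": 0.6, "travel": [0, 0, 0], "twist": 0}, {"jaw": 0.6, "travel": [0, 0, 0], "twist": 0}, {"jaw": 0.6, "travel": [0, 0, 0], "twist": 0}, {"jaw": 0.6, "travel": [0, 0, 0], "twist": 0}, {"jaw": 0.6, "travel": [-0.007, 0, 0.001], "twist": 0}, {"jaw": 0.6, "travel": [-0.013, 0, 0.003], "twist": 0}, {"jaw": 0.6, "travel": [-0.013, 0, 0.003], "twist": 0}])

```text
t: 4.7
eef_pos: [540.6, -351.0, 66.8]
tcp_rot: [-3.141, 0.001, 0.094]
ft_force: [-0.6, 0.7, -0.7]
opening: 0.595
grip_force: 0.0
```

Run:
```python
from h import *
c=read_camera("wrist");d=read_camera("side"); print(state()["eef_pos"],state()["opening"])
a=cv2.resize(c["frame"][:,:,::-1],(768,576),interpolation=cv2.INTER_CUBIC)[200:420,200:560]
b=cv2.resize(d["frame"][80:160,190:320,::-1],None,fx=3,fy=3,interpolation=cv2.INTER_CUBIC)[:220]
cv2.imwrite("pics/w4.png",np.hstack([a,b[:220]]))
```

```text
[ 541.70275699 -351.19475641   67.22806931] 0.596461840770025
```

View pics/w4.png

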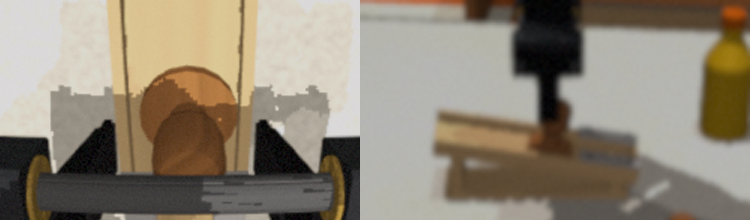

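The head in the side crop is at (562,105), still downhill of the finger at (548,100). The wrist flange front edge is at (387,267).

Run:
```python
from h import *
c=read_camera("wrist"); d=read_camera("side")
for z in (52,54,56):
  p=wz(c,(387,267),z); print("foot",p-23.2*np.array([1,.095]))
for z in(95,100,104): print("side dome",onz(d,(257.3,113),z))
for X in ((541,-351,67),(541,-351,86)): print(proj(d,X))
for fx in (535,541,547):
  f=np.array([fx,-351,45+(fx-555)*.176]); print(fx,[np.round((proj(d,f+np.array([-.174,-.017,.985])*h)-[190,80])*3+[360,0]) for h in(0,8,40,60)])
```

```text
foot [ 542.57630157 -353.00306844]
foot [ 542.98579371 -352.95628221]
foot [ 543.39528585 -352.90949597]
side dome [ 526.02427573 -369.99093348   95.        ]
side dome [ 525.23942605 -360.79008941  100.        ]
side dome [ 524.61154631 -353.42941415  104.        ]
[252.14214561 123.40369576]
[252.10855835 118.18037155]
535 [array([552., 151.]), array([553., 145.]), array([559., 119.]), array([562., 103.])]
541 [array([547., 150.]), array([548., 144.]), array([553., 118.]), array([556., 101.])]
547 [array([541., 149.]), array([542., 143.]), array([547., 117.]), array([551., 100.])]
```

Request:
drive_tool(targets=[{"jaw": 0.6, "travel": [-0.006, 0.001, 0.0], "twist": 0}, {"jaw": 0.6, "travel": [-0.012, 0.001, 0.001], "twist": 0}, {"jaw": 0.2, "travel": [-0.012, 0.001, 0.001], "twist": 0}, {"jaw": 0.2, "travel": [-0.012, 0.001, 0.001], "twist": 0}, {"jaw": 0.2, "travel": [-0.012, 0.001, 0.001], "twist": 0}, {"jaw": 0.2, "travel": [-0.012, 0.001, 0.001], "twist": 0}, {"jaw": 0.2, "travel": [-0.012, 0.001, 0.001], "twist": 0}, {"jaw": 0.2, "travel": [-0.012, 0.001, 0.001], "twist": 0}])

```text
t: 5.57
eef_pos: [530.4, -353.1, 66.2]
tcp_rot: [3.142, -0.0, 0.095]
ft_force: [0.3, -0.3, -1.2]
opening: 0.301
grip_force: 25.8
```

Request:
drive_tool(targets=[{"jaw": 0.2, "travel": [0, 0, 0], "twist": 0}, {"jaw": 0.2, "travel": [0, 0, 0], "twist": 0}])

```text
t: 5.73
eef_pos: [530.3, -353.1, 66.2]
tcp_rot: [3.142, 0.0, 0.095]
ft_force: [0.6, 0.1, -0.4]
opening: 0.301
grip_force: 25.8
```

Request:
drive_tool(targets=[{"jaw": 0.2, "travel": [0.008, 0, -0.0014], "twist": 0}, {"jaw": 0.2, "travel": [0.016, 0, -0.0028], "twist": 0}, {"jaw": 0.2, "travel": [0.024, 0, -0.0045], "twist": 0}, {"jaw": 0.2, "travel": [0.03, 0, -0.006], "twist": 0}, {"jaw": 0.2, "travel": [0.03, 0, -0.006], "twist": 0}])

```text
t: 6.15
eef_pos: [562.3, -352.4, 75.0]
tcp_rot: [3.136, -0.004, 0.095]
ft_force: [-2.8, -4.7, 16.4]
opening: 0.301
grip_force: 31.6
```

Run:
```python
from h import *
d=read_camera("side"); s=state(); print(s["eef_pos"],s["opening"],s["grip_force"])
b=cv2.resize(d["frame"][90:150,200:300,::-1],None,fx=5,fy=5,interpolation=cv2.INTER_CUBIC)
cv2.imwrite("pics/w5.png",b)
```

```text
[ 561.92147324 -352.43058963   74.94622876] 0.29926210131453335 31.63437690531282
```

View pics/w5.png

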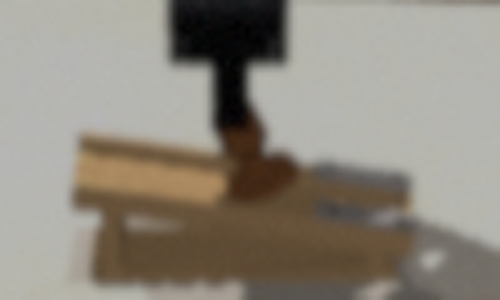

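The side crop shows the knob tilted in the jaws, with its flange running from (230,195) to (295,160), clear of the lips, which begin at x=312. The finger's visible end is at (232,128), higher than I expected, so I'll check those pixels.

Run:
```python
from h import *
d=read_camera("side"); s=state(); print(proj(d,s["eef_pos"]),proj(d,s["eef_pos"]+[0,16,0]),proj(d,s["eef_pos"]+[0,16,19]),s["opening"])
f=d["frame"]
for y in range(104,134,2): print(y," ".join("%3d/%3d"%(f[y,x,0],f[y,x,2]) for x in range(238,264,2)))
```

```text
[245.75955392 120.7333858 ] [245.22432723 123.22036955] [245.13189933 117.93961591] 0.30113032524771943
104 169/161 166/160 104/100  19/ 18  13/ 11  37/ 35 145/139 168/161 168/163 171/163 180/172 181/173 182/174
106 182/174 179/171 117/112  22/ 19   7/  8  39/ 37 157/152 181/174 181/174 180/173 182/175 182/175 181/175
108 181/173 179/171 118/112  17/ 17  10/ 12  38/ 36 154/148 181/175 181/174 181/175 182/176 181/175 180/174
110 181/174 179/171 115/110  20/ 19   6/  5  24/ 22 127/120 177/172 181/177 182/178 182/176 180/176 182/177
112 181/173 179/171 111/104  15/ 14   8/ 10  11/ 10  82/ 67 161/155 181/176 182/177 181/176 181/177 181/178
114 181/173 178/171 107/102  20/ 15  13/  6  18/  6  61/ 30 125/115 177/171 181/177 181/175 181/175 181/176
116 182/171 179/170 139/131  58/ 37  51/ 14  53/ 15  64/ 18  91/ 71 168/159 181/176 180/176 182/177 182/176
118 178/160 180/164 167/154  96/ 77  67/ 25  69/ 23  69/ 23  92/ 72 165/157 176/169 179/173 181/176 183/176
120 140/ 96 148/109 149/116 104/ 76  69/ 28  63/ 18  63/ 21  88/ 69 127/113 123/106 154/144 179/173 179/174
122 114/ 65 110/ 63 109/ 62 101/ 57  88/ 45  65/ 26  64/ 20  69/ 30  66/ 29  70/ 30  93/ 70 145/132 149/139
124 157/ 88 146/ 82 139/ 78 119/ 65  86/ 43  66/ 24  68/ 23  68/ 23  64/ 20  64/ 20  70/ 29  98/ 59  99/ 72
126 172/ 97 172/ 96 172/ 97 151/ 83  78/ 31  65/ 21  65/ 21  64/ 20  66/ 21  71/ 27  80/ 37  98/ 53 100/ 59
128 168/ 94 169/ 95 165/ 93 130/ 70  72/ 31  64/ 21  66/ 22  68/ 23  75/ 30  85/ 42  93/ 51  96/ 54  96/ 54
130 132/ 73 141/ 79 133/ 73 101/ 56  84/ 43  80/ 39  80/ 36  86/ 43  89/ 47  93/ 50  94/ 52  95/ 52  91/ 54
132 105/ 60 106/ 58 106/ 60 101/ 54 101/ 56 100/ 55  99/ 55  98/ 54  97/ 53  98/ 53  96/ 53  98/ 55  92/ 56
```

Run:
```python
from h import *
o=[]
e=state()["eef_pos"]
for n,k in (("scene",1),("side",1)):
    d=read_camera(n); u=proj(d,e); x,y=int(u[0]),int(u[1]); k=8
    b=cv2.resize(d["frame"][y-36:y+24,x-24:x+24,::-1],None,fx=k,fy=k,interpolation=cv2.INTER_CUBIC)
    b=cv2.convertScaleAbs(b,alpha=1.6)
    for X in (e,e+[0,16,0],e+[0,-16,0]):
        v=proj(d,X); cv2.circle(b,(int((v[0]-x+24.5)*k),int((v[1]-y+36.5)*k)),3,(0,255,0),-1)
    o.append(b)
cv2.imwrite("pics/w6.png",np.hstack(o))
```

```text
(no output)
```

View pics/w6.png

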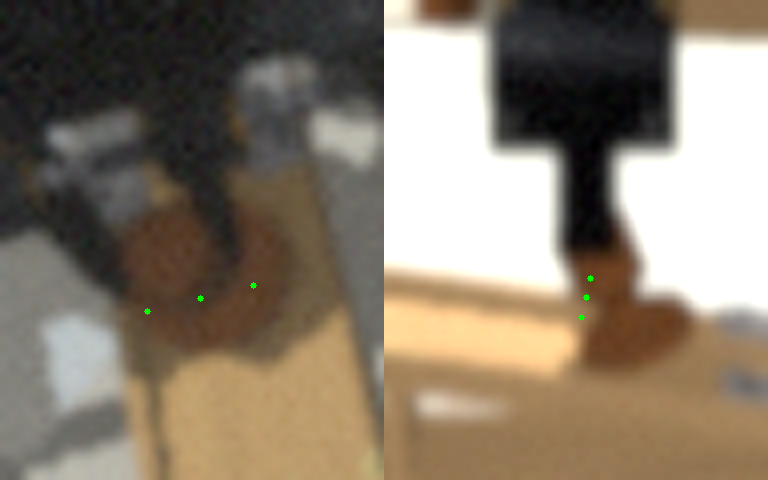

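Both views show the finger ends about 6 px above where the measured TCP projects. I'll release, rise clear, and compare the tips numerically in free space.

Request:
drive_tool(targets=[{"jaw": 0.7, "travel": [0, 0, 0.0], "twist": 0}, {"jaw": 0.7, "travel": [0, 0, 0], "twist": 0}, {"jaw": 0.7, "travel": [0, 0, 0], "twist": 0}, {"jaw": 0.7, "travel": [0, 0, 0], "twist": 0}, {"jaw": 0.7, "travel": [0, 0, -0.04], "twist": 0}, {"jaw": 0.7, "travel": [0, 0, -0.08], "twist": 0}, {"jaw": 0.7, "travel": [0, 0, -0.1], "twist": 0}, {"jaw": 0.7, "travel": [0, 0, -0.1], "twist": 0}])

```text
t: 7.02
eef_pos: [561.7, -351.3, 177.2]
tcp_rot: [3.137, -0.005, 0.095]
ft_force: [0.0, 1.1, -0.5]
opening: 0.697
grip_force: 0.0
```

Run:
```python
from h import *
s=state();e=s["eef_pos"]; print(e,s["opening"],s["tcp_rot"])
o=[];
for n in ("scene","side"):
    d=read_camera(n); u=proj(d,e); x,y=int(u[0]),int(u[1]); k=5
    b=cv2.resize(d["frame"][y-35:y+60,x-38:x+38,::-1],None,fx=k,fy=k,interpolation=cv2.INTER_CUBIC)
    b=cv2.convertScaleAbs(b,alpha=1.5)
    h=s["opening"]*95/2; ax=np.array([.095,-1,0])
    for X in (e,e+h*ax,e-h*ax,):
        v=proj(d,X); cv2.circle(b,(int((v[0]-x+38.5)*k),int((v[1]-y+35.5)*k)),3,(0,255,0),-1)
    o.append(b); print(n,"origin",x-38,y-35)
cv2.imwrite("pics/w7.png",np.hstack(o))
```

```text
[ 561.71921059 -351.29758186  177.20553741] 0.6969085043921419 [ 3.13659963 -0.00535746  0.09498928]
scene origin 68 175
side origin 207 56
```

View pics/w7.png

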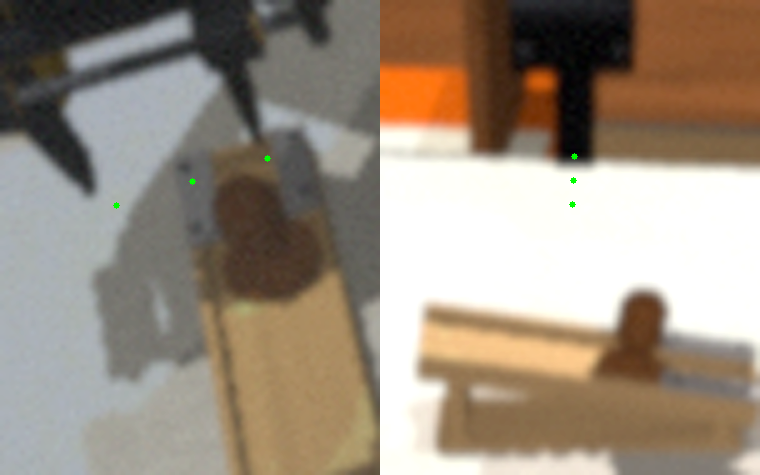

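In scene the right (+y) tip is at (120.0,202.6) and the left tip at (86.2,212.6). The near tip in side is at (245.6,88.0). The knob stands upright again in the chute. I'll triangulate the tip and the knob the same way.

Run:
```python
from h import *
S=read_camera("scene");D=read_camera("side");e=state()["eef_pos"]
print("tip",meet(S,(120.0,202.6),D,(245.6,88)),"expected",e+np.array([-.095,1,0])*39)
sc=lambda p:(68+p[0]/5-.5,175+p[1]/5-.5); sd=lambda p:(207+(p[0]-380)/5-.5,56+p[1]/5-.5)
print("dome",meet(S,sc((238,185)),D,sd((645,293))))
print("head ctr",meet(S,sc((243,205)),D,sd((641,318))))
for z in(40,45,50):print("flange hi edge",z,onz(S,sc((272,300)),z),"side uphill edge",onz(D,sd((600,372)),z))
```

```text
tip (array([ 560.28429267, -316.95142682,  201.35751469]), np.float64(10.164090397779484)) expected [ 555.89954031 -310.85568275  170.66389053]
dome (array([ 517.13549034, -348.80060842,  103.05487733]), np.float64(0.26631709054553804))
head ctr (array([ 518.681283  , -350.74297538,   85.1107675 ]), np.float64(3.1584606363738943))
flange hi edge 40 [ 547.14466554 -352.54367173   40.        ] side uphill edge [ 546.96175758 -355.43629555   40.        ]
flange hi edge 45 [ 550.22626953 -351.47909145   45.        ] side uphill edge [ 546.09317912 -347.02321694   45.        ]
flange hi edge 50 [ 553.30787351 -350.41451117   50.        ] side uphill edge [ 545.22460066 -338.61013833   50.        ]
```

Run:
```python
from h import *
for i in range(4):
    s=state(); print(round(s["t"],2),np.round(s["eef_pos"],1),np.round(s["qvel"],3).max(),s["tcp_rot"].round(4))
    read_camera("side")
for n in ("scene","side"):
    d=read_camera(n); e=state()["eef_pos"]; f=d["frame"].max(2); x,y=proj(d,e).astype(int); print(n,proj(d,e+[-3.7,39,0]),proj(d,e-[-3.7,39,0]))
    m=(f[y-40:y+30,x-30:x+30]<35).astype(np.uint8); nn,l,st,ce=cv2.connectedComponentsWithStats(m)
    for c in range(1,nn):
        if st[c][4]>20:
            ys,xs=np.where(l==c); 
            print(st[c], [(int(xs[(ys==r)].min()+x-30),int(xs[(ys==r)].max()+x-30),int(r+y-40)) for r in sorted(set(ys))[-22:]])
```

```text
7.22 [ 559.6 -349.9  170.7] 0.01 [-3.14e+00  1.80e-03  9.49e-02]
7.27 [ 559.6 -349.9  170.5] 0.005 [-3.1397e+00  2.1000e-03  9.4800e-02]
7.32 [ 559.7 -349.9  170.6] 0.003 [-3.1398e+00  1.9000e-03  9.4800e-02]
7.37 [ 559.8 -350.   170.8] 0.002 [-3.1401e+00  1.7000e-03  9.4800e-02]
scene [124.77944049 205.93336119] [ 89.52795779 217.12464647]
[  0   0  57  29 684] [(77, 132, 178), (77, 132, 179), (77, 132, 180), (77, 133, 181), (77, 133, 182), (77, 133, 183), (77, 120, 184), (77, 120, 185), (77, 120, 186), (77, 119, 187), (111, 117, 188), (112, 117, 189), (113, 117, 190), (114, 117, 191), (115, 118, 192), (116, 118, 193), (116, 118, 194), (117, 118, 195), (117, 119, 196), (118, 119, 197), (118, 119, 198), (119, 119, 199)]
[ 0 25 10 16 73] [(77, 79, 196), (77, 79, 197), (77, 80, 198), (77, 80, 199), (77, 80, 200), (77, 82, 201), (77, 82, 202), (77, 83, 203), (78, 83, 204), (79, 84, 205), (80, 85, 206), (81, 85, 207), (82, 85, 208), (83, 86, 209), (84, 86, 210), (85, 86, 211)]
side [245.60910963  99.2643885 ] [245.91761422  87.84142574]
[ 18   0  24  36 542] [(233, 256, 67), (233, 256, 68), (233, 256, 69), (233, 254, 70), (233, 249, 71), (243, 249, 72), (243, 249, 73), (243, 249, 74), (243, 249, 75), (243, 249, 76), (243, 249, 77), (243, 249, 78), (243, 249, 79), (243, 249, 80), (243, 249, 81), (243, 249, 82), (243, 249, 83), (243, 248, 84), (243, 248, 85), (243, 248, 86), (243, 248, 87), (244, 248, 88)]
```

Settled, the tips still look about 25 mm higher and 10 mm to −y of the reported TCP. That would explain the grip only catching the dome. I'll settle it with a gentle touch on the bare bench at about (520,−250).

Request:
drive_tool(targets=[{"jaw": 0.7, "travel": [-0.03, -0.103, 0.0], "twist": 0}, {"jaw": 0.7, "travel": [-0.03, -0.103, 0.0], "twist": 0}, {"jaw": 0.7, "travel": [-0.03, -0.103, 0.04], "twist": 0}, {"jaw": 0.7, "travel": [-0.03, -0.103, 0.08], "twist": 0}, {"jaw": 0.7, "travel": [-0.03, -0.103, 0.12], "twist": 0}, {"jaw": 0.7, "travel": [-0.03, -0.103, 0.145], "twist": 0}, {"jaw": 0.7, "travel": [-0.03, -0.103, 0.15], "twist": 0}, {"jaw": 0.7, "travel": [-0.03, -0.103, 0.15], "twist": 0}])

```text
t: 8.18
eef_pos: [519.9, -250.3, 20.9]
tcp_rot: [-3.14, 0.002, 0.095]
ft_force: [-1.0, 0.4, 1.0]
opening: 0.703
grip_force: 0.0
```

Request:
drive_tool(targets=[{"jaw": 0.7, "travel": [0, 0, 0.0], "twist": 0}, {"jaw": 0.7, "travel": [0, 0, 0.004], "twist": 0}, {"jaw": 0.7, "travel": [0, 0, 0.008], "twist": 0}, {"jaw": 0.7, "travel": [0, 0, 0.012], "twist": 0}, {"jaw": 0.7, "travel": [0, 0, 0.012], "twist": 0}, {"jaw": 0.7, "travel": [0, 0, 0.012], "twist": 0}])

```text
t: 8.68
eef_pos: [520.5, -250.7, 10.4]
tcp_rot: [3.141, -0.0, 0.095]
ft_force: [0.6, 0.5, 0.9]
opening: 0.698
grip_force: 0.0
```

Run:
```python
from h import *
D=read_camera("side");S=read_camera("scene"); s=state(); e=s["eef_pos"];print(e,s["ft_force"])
o=[]
for d in (S,D):
    x,y=proj(d,e).astype(int);k=7
    b=cv2.convertScaleAbs(cv2.resize(d["frame"][y-32:y+22,x-27:x+27,::-1],None,fx=k,fy=k,interpolation=cv2.INTER_CUBIC),alpha=1.4)
    for X in (e,e+[-3.7,39,0],e-[-3.7,39,0]):
        v=proj(d,X); cv2.circle(b,(int((v[0]-x+27.5)*k),int((v[1]-y+32.5)*k)),3,(0,255,0),-1)
    o.append(b); print(x-27,y-32)
cv2.imwrite("pics/w8.png",np.hstack(o))
```

```text
[ 520.63827399 -250.71719745   10.45088486] [0.44528929 0.16964306 0.74467591]
135 189
228 123
```

View pics/w8.png

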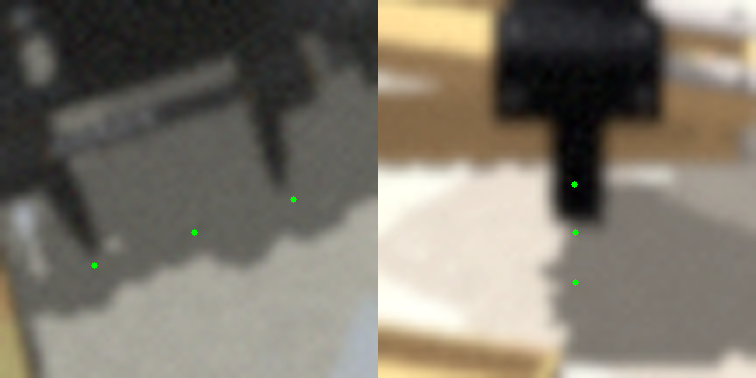

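Request:
drive_tool(targets=[{"jaw": 0.7, "travel": [0, 0, 0.003], "twist": 0}, {"jaw": 0.7, "travel": [0, 0, 0.006], "twist": 0}, {"jaw": 0.7, "travel": [0, 0, 0.009], "twist": 0}, {"jaw": 0.7, "travel": [0, 0, 0.011], "twist": 0}, {"jaw": 0.7, "travel": [0, 0, 0.012], "twist": 0}])

```text
t: 9.2
eef_pos: [520.4, -250.5, -2.3]
tcp_rot: [-3.141, 0.001, 0.095]
ft_force: [0.0, -0.7, -0.8]
opening: 0.702
grip_force: 0.0
```

Request:
drive_tool(targets=[{"jaw": 0.7, "travel": [0, 0, 0.003], "twist": 0}, {"jaw": 0.7, "travel": [0, 0, 0.006], "twist": 0}, {"jaw": 0.7, "travel": [0, 0, 0.009], "twist": 0}, {"jaw": 0.7, "travel": [0, 0, 0.01], "twist": 0}, {"jaw": 0.7, "travel": [0, 0, 0.01], "twist": 0}])

```text
t: 9.62
eef_pos: [520.4, -250.5, -12.2]
tcp_rot: [-3.141, 0.0, 0.095]
ft_force: [0.2, -0.1, -0.6]
opening: 0.701
grip_force: 0.0
```

Request:
drive_tool(targets=[{"jaw": 0.7, "travel": [0, 0, 0.002], "twist": 0}, {"jaw": 0.7, "travel": [0, 0, 0.004], "twist": 0}, {"jaw": 0.7, "travel": [0, 0, 0.005], "twist": 0}, {"jaw": 0.7, "travel": [0, 0, 0.006], "twist": 0}, {"jaw": 0.7, "travel": [0, 0, 0.006], "twist": 0}])

```text
t: 10.03
eef_pos: [520.5, -250.6, -18.0]
tcp_rot: [-3.142, 0.0, 0.095]
ft_force: [-1.3, -0.1, 0.6]
opening: 0.701
grip_force: 0.0
```

Request:
drive_tool(targets=[{"jaw": 0.7, "travel": [0, 0, 0.001], "twist": 0}, {"jaw": 0.7, "travel": [0, 0, 0.002], "twist": 0}, {"jaw": 0.7, "travel": [0, 0, 0.003], "twist": 0}, {"jaw": 0.7, "travel": [0, 0, 0.004], "twist": 0}, {"jaw": 0.7, "travel": [0, 0, 0.004], "twist": 0}])

```text
t: 10.45
eef_pos: [520.4, -250.6, -22.0]
tcp_rot: [-3.142, 0.0, 0.095]
ft_force: [0.6, 0.9, 0.2]
opening: 0.699
grip_force: 0.0
```

Request:
drive_tool(targets=[{"jaw": 0.7, "travel": [0, 0, 0.001], "twist": 0}, {"jaw": 0.7, "travel": [0, 0, 0.002], "twist": 0}, {"jaw": 0.7, "travel": [0, 0, 0.003], "twist": 0}, {"jaw": 0.7, "travel": [0, 0, 0.004], "twist": 0}, {"jaw": 0.7, "travel": [0, 0, 0.004], "twist": 0}])

```text
t: 10.87
eef_pos: [520.5, -250.6, -26.0]
tcp_rot: [-3.142, 0.0, 0.095]
ft_force: [0.1, -0.1, -0.8]
opening: 0.702
grip_force: 0.0
```

Run:
```python
from h import *
D=read_camera("side");S=read_camera("scene"); s=state(); e=s["eef_pos"];print(e,s["ft_force"])
for n,d in (("scene",S),("side",D)):
    f=d["frame"].max(2); x,y=proj(d,e).astype(int)
    m=(f[y-40:y+30,x-30:x+30]<40).astype(np.uint8); nn,l,st,ce=cv2.connectedComponentsWithStats(m)
    for c in range(1,nn):
        if st[c][4]>20:
            ys,xs=np.where(l==c); print(n,[(int(xs[(ys==r)].min()+x-30),int(xs[(ys==r)].max()+x-30),int(r+y-40)) for r in sorted(set(ys))[-5:]])
W=read_camera("wrist"); print("wrist cam", -np.array(W["R"]).T@W["t"]-e)
```

```text
[ 520.50919495 -250.6474344   -25.84736232] [-0.00314913  0.57367343 -0.16963686]
scene [(147, 148, 225), (147, 149, 226), (148, 149, 227), (149, 150, 228), (149, 150, 229)]
side [(254, 259, 159), (254, 259, 160), (254, 259, 161), (254, 259, 162), (254, 259, 163)]
wrist cam [ 67.688632     5.43945824 198.02568253]
```

Run:
```python
from h import *
D=read_camera("side");S=read_camera("scene")
for z in (-10,0,5,10,15,20): 
    L=onz(S,(149.5,229.5),z);R=onz(D,(256.5,163.5),z); print(z,L[:2].round(1),R[:2].round(1),(R-L)[:2].round(1),((R+L)/2)[:2].round(1))
```

```text
-10 [ 522.2 -289.8] [ 517.  -237.9] [-5.3 51.8] [ 519.6 -263.9]
0 [ 528.3 -288.5] [ 515.7 -223.7] [-12.6  64.8] [ 522.  -256.1]
5 [ 531.4 -287.8] [ 515.1 -216.6] [-16.3  71.2] [ 523.3 -252.2]
10 [ 534.4 -287.1] [ 514.5 -209.4] [-19.9  77.7] [ 524.5 -248.3]
15 [ 537.5 -286.5] [ 513.9 -202.3] [-23.6  84.2] [ 525.7 -244.4]
20 [ 540.5 -285.8] [ 513.2 -195.2] [-27.3  90.6] [ 526.9 -240.5]
```

Request:
drive_tool(targets=[{"jaw": 0.7, "travel": [0, 0, 0.001], "twist": 0}, {"jaw": 0.7, "travel": [0, 0, 0.002], "twist": 0}, {"jaw": 0.7, "travel": [0, 0, 0.003], "twist": 0}, {"jaw": 0.7, "travel": [0, 0, 0.003], "twist": 0}])

```text
t: 11.45
eef_pos: [520.6, -250.7, -27.9]
tcp_rot: [3.141, -0.0, 0.095]
ft_force: [-2.8, 1.1, 12.0]
opening: 0.699
grip_force: 6.2
```

The bench touch comes at a reported z of −27.5, so the true TCP is 27.5 mm above the reported one. I'll correct for that in the helpers, including the wrist camera, and recompute from the first wrist view.

```bash
cat >> h.py <<'E'
ZB=27.5   # true TCP z = reported z + ZB
_go=go
def go(*tg): _go(*[(x,y,z-ZB,w) for x,y,z,w in tg])   # true z in
def wcam():
    c=read_camera("wrist"); c["t"]=np.array(c["t"])-np.array(c["R"])@[0,0,ZB]; return c
E
python3 - <<'E'
from h import *
W=read_camera("wrist"); R=Ro.from_matrix(np.array([[0.083,-0.997,-0.001],[-0.966,-0.081,0.244],[-0.244,-0.019,-0.97]])).as_matrix()
o=np.array([548,-346,436+27.5]); c=dict(W,R=R,t=-R@o)
for n,z,p in (("hiL",77,(348,43)),("hiR",77,(431,43)),("loL",43,(354,290)),("loR",43,(431,289)),("flange bench",8,(238,316)),
 ("dowel1",12.5,(43,244)),("dowel2",12.5,(103,283)),("lipL top",54,(354,223)),("lipR top",54,(431,223))): print(n,np.round(wz(c,p,z),1))
P=np.array([wz(c,p,22) for p in ((152,28),(228,36),(187,197),(116,181))],np.float32); print(P.mean(0),cv2.minAreaRect(P))
s=state();print(s["eef_pos"],s["ft_force"]); go((519,-352,140,.085),(519,-352,60,.085))
E
```

```text
hiL [ 664.3 -303.8]
hiR [ 670.5 -375.3]
loL [ 436.  -324.5]
loR [ 443.3 -399.4]
flange bench [ 385.7 -194.6]
dowel1 [453.6  85.5]
dowel2 [410.2 -15.5]
lipL top [ 502.6 -320.7]
lipR top [ 508.6 -391.5]
[ 610.84467 -108.16641] ((610.7576904296875, -108.49411010742188), (96.1827163696289, 176.0130157470703), 79.7950210571289)
[ 520.568854   -250.6828543   -27.93919558] [-2.25662334  1.15459278 12.70183711]
[-0.0111, 0.1008, -0.1404] twist 0.01
[-0.0111, 0.1007, -0.0604] twist 0.01
```

Request:
drive_tool(targets=[{"jaw": 0.7, "travel": [0, 0, -0.04], "twist": 0.0}, {"jaw": 0.7, "travel": [0, 0, -0.08], "twist": 0.01}, {"jaw": 0.7, "travel": [0, 0, -0.12], "twist": 0.01}, {"jaw": 0.7, "travel": [-0.002, 0.04, -0.14], "twist": 0.01}, {"jaw": 0.7, "travel": [-0.007, 0.08, -0.14], "twist": 0.01}, {"jaw": 0.7, "travel": [-0.011, 0.101, -0.14], "twist": 0.01}, {"jaw": 0.7, "travel": [-0.011, 0.101, -0.14], "twist": 0.01}, {"jaw": 0.7, "travel": [-0.011, 0.101, -0.14], "twist": 0.01}])

```text
t: 12.17
eef_pos: [518.6, -353.0, 110.8]
tcp_rot: [-3.141, 0.0, 0.083]
ft_force: [-0.2, -0.4, 0.3]
opening: 0.702
grip_force: 0.0
```

Request:
drive_tool(targets=[{"jaw": 0.7, "travel": [0, 0, 0.03], "twist": 0}, {"jaw": 0.7, "travel": [0, 0, 0.055], "twist": 0}, {"jaw": 0.7, "travel": [0, 0, 0.07], "twist": 0}, {"jaw": 0.7, "travel": [0, 0, 0.078], "twist": 0}, {"jaw": 0.7, "travel": [0, 0, 0.078], "twist": 0}, {"jaw": 0.7, "travel": [0, 0, 0.078], "twist": 0}])

```text
t: 12.67
eef_pos: [519.4, -351.7, 33.5]
tcp_rot: [-3.141, 0.0, 0.086]
ft_force: [-0.7, -0.2, -0.3]
opening: 0.7
grip_force: 0.0
```

Run:
```python
from h import *
D=read_camera("side"); s=state(); e=s["eef_pos"]+[0,0,ZB];print(e,s["ft_force"])
f=D["frame"]; print(proj(D,e),proj(D,e+[0,39,0]))
x,y=proj(D,e).astype(int)
for r in range(y-22,y+14,2): print(r," ".join("%3d/%3d"%(f[r,c,0],f[r,c,2]) for c in range(x-12,x+18,2)))
```

```text
[ 519.65781959 -352.03366032   61.62332035] [-0.30400161  0.70005461  1.40948843]
[258.77278338 124.99710478] [257.74362633 131.21117911]
102 179/172 108/103  37/ 40  31/ 34  28/ 32  28/ 31  24/ 28  26/ 28  25/ 29  25/ 28  22/ 24  22/ 23  57/ 56 160/156 182/176
104 179/173 104/101  29/ 32  28/ 31  30/ 32  31/ 34  25/ 28  23/ 27  24/ 26  34/ 36  26/ 28  21/ 25  51/ 51 158/153 183/177
106 179/172 103/100  17/ 21  12/ 12  17/ 19  13/ 15  11/ 15  14/ 15  16/ 17  13/ 14  12/ 13  13/ 17  49/ 49 159/155 182/178
108 179/173 103/ 99  13/ 16   8/  6   5/  8   9/ 12   9/ 10  10/ 12   1/  5   7/  9   7/  9   8/ 12  46/ 45 160/155 183/177
110 179/173 105/101  18/ 18  13/ 14   5/  9   6/  6   5/  7   6/ 10   5/  6   4/  4   6/  9  15/ 15  52/ 51 160/156 182/176
112 180/173 107/102  32/ 32  18/ 15   9/  9   3/  2   6/ 10  10/ 11   9/ 10   6/  8   5/  2  20/ 21  62/ 61 163/158 182/174
114 179/173 114/110  53/ 51  46/ 44  33/ 33   5/  4   7/  2   6/  6   8/  9  27/ 26  30/ 30  44/ 42  71/ 69 165/159 182/176
116 180/174 158/153 141/137 139/135 116/110  32/ 27   6/  6   6/  8  22/ 19  93/ 85 128/124 13
[... 569 characters left out ...]
  38/  9   7/  7   4/  6  31/ 21  83/ 58  94/ 70  93/ 69  91/ 72  86/ 73  88/ 78
128 174/ 98 170/ 95 138/ 64 114/ 39  85/ 28  36/ 11   7/  5   8/ 12  33/ 18  83/ 47  97/ 56 100/ 57  99/ 58  98/ 59  99/ 62
130 160/ 89 159/ 88 132/ 64 120/ 52  88/ 39  57/ 28  32/ 15  27/ 10  38/ 25  73/ 57  81/ 60  87/ 63  90/ 62  92/ 61  93/ 57
132 116/ 63 119/ 66 122/ 67 128/ 69 124/ 68 101/ 53  83/ 42  79/ 40  78/ 47  78/ 68  70/ 64  77/ 72  80/ 73  80/ 71  82/ 71
134 102/ 57 103/ 57 104/ 57 106/ 59 107/ 61 104/ 58 103/ 57 102/ 57 101/ 60  97/ 64  96/ 68  94/ 71  91/ 71  88/ 71  84/ 74
136  97/ 53  99/ 56  99/ 55 100/ 55 102/ 57 100/ 55 101/ 56 103/ 57 104/ 57 104/ 59 104/ 58 105/ 60 105/ 61 103/ 61 101/ 61
```

Request:
drive_tool(targets=[{"jaw": 0.2, "travel": [0, 0, 0], "twist": 0}, {"jaw": 0.2, "travel": [0, 0, 0], "twist": 0}, {"jaw": 0.2, "travel": [0, 0, 0], "twist": 0}, {"jaw": 0.2, "travel": [0, 0, 0], "twist": 0}, {"jaw": 0.2, "travel": [0, 0, 0], "twist": 0}, {"jaw": 0.2, "travel": [0, 0, 0], "twist": 0}, {"jaw": 0.2, "travel": [0, 0, 0], "twist": 0}, {"jaw": 0.2, "travel": [0, 0, 0], "twist": 0}])

```text
t: 13.38
eef_pos: [519.1, -352.3, 33.4]
tcp_rot: [3.142, -0.0, 0.085]
ft_force: [-0.8, 0.6, 2.8]
opening: 0.327
grip_force: 30.0
```

Request:
drive_tool(targets=[{"jaw": 0.2, "travel": [0.008, 0, -0.002], "twist": 0}, {"jaw": 0.2, "travel": [0.016, 0, -0.004], "twist": 0}, {"jaw": 0.2, "travel": [0.025, 0, -0.006], "twist": 0}, {"jaw": 0.2, "travel": [0.03, 0, -0.02], "twist": 0}, {"jaw": 0.2, "travel": [0.03, 0, -0.05], "twist": 0}, {"jaw": 0.2, "travel": [0.03, 0, -0.08], "twist": 0}, {"jaw": 0.2, "travel": [0.03, 0, -0.1], "twist": 0}, {"jaw": 0.2, "travel": [0.03, 0, -0.1], "twist": 0}])

```text
t: 14.05
eef_pos: [551.5, -350.6, 137.9]
tcp_rot: [3.137, -0.005, 0.085]
ft_force: [0.6, -0.5, -0.1]
opening: 0.33
grip_force: 30.0
```

Run:
```python
from h import *
d=read_camera("side");d=read_camera("side"); S=read_camera("scene"); s=state(); e=s["eef_pos"]+[0,0,ZB];print(e,s["opening"],s["ft_force"])
o=[]
for c in (S,d):
    x,y=proj(c,e).astype(int); o.append(cv2.convertScaleAbs(cv2.resize(c["frame"][y-35:y+45,x-38:x+38,::-1],None,fx=5,fy=5,interpolation=cv2.INTER_CUBIC),alpha=1.5))
cv2.imwrite("pics/w9.png",np.hstack(o))
a=np.radians(-10)
for sg in (-1,1): print("bay",609+sg*41.5*np.cos(a),-115+sg*41.5*np.sin(a))
```

```text
[ 549.19723759 -349.25637982  160.03929764] 0.32655825312249714 [ 0.86298669  0.07128777 -1.09152827]
bay 568.1304782499934 -107.7936006268224
bay 649.8695217500066 -122.2063993731776
```

View pics/w9.png

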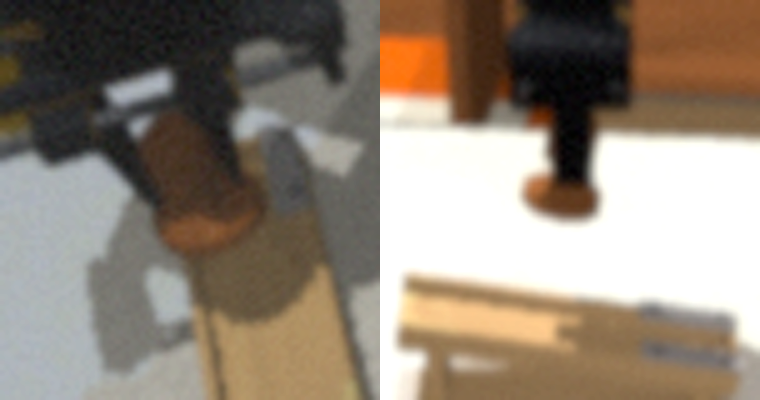

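Picture: the knob is clear of the chute, firmly held in the jaws and leaning about 10° in them. I'm carrying it to the far bay at about (650,−122).

```bash
python3 -c "
from h import *
go((646,-121.5,110,-.175),(646,-121.5,29,-.175))"
```

```text
[0.1159, -0.2187, 0.0501] twist 0.26
[0.1159, -0.2186, 0.1311] twist 0.26
```

Request:
drive_tool(targets=[{"jaw": 0.2, "travel": [0.019, -0.036, 0], "twist": 0.06}, {"jaw": 0.2, "travel": [0.037, -0.07, 0], "twist": 0.12}, {"jaw": 0.2, "travel": [0.055, -0.104, 0], "twist": 0.18}, {"jaw": 0.2, "travel": [0.073, -0.138, 0], "twist": 0.26}, {"jaw": 0.2, "travel": [0.092, -0.173, 0.01], "twist": 0.26}, {"jaw": 0.2, "travel": [0.108, -0.204, 0.03], "twist": 0.26}, {"jaw": 0.2, "travel": [0.116, -0.219, 0.05], "twist": 0.26}, {"jaw": 0.2, "travel": [0.116, -0.219, 0.05], "twist": 0.26}])

```text
t: 14.87
eef_pos: [644.8, -117.2, 77.8]
tcp_rot: [-3.14, 0.008, -0.171]
ft_force: [-0.9, 0.9, -0.9]
opening: 0.327
grip_force: 30.0
```

Request:
drive_tool(targets=[{"jaw": 0.2, "travel": [0, 0, 0], "twist": 0}, {"jaw": 0.2, "travel": [0, 0, 0], "twist": 0}, {"jaw": 0.2, "travel": [0, 0, 0], "twist": 0}])

```text
t: 15.12
eef_pos: [646.1, -123.0, 83.8]
tcp_rot: [3.141, -0.001, -0.177]
ft_force: [-0.2, -0.3, -0.5]
opening: 0.325
grip_force: 30.0
```

Run:
```python
from h import *
S=read_camera("scene");D=read_camera("side"); W=read_camera("wrist"); s=state(); print(s["eef_pos"]+[0,0,ZB],s["tcp_rot"],s["opening"])
go((646,-121.5,32,-.175))
# tray floor/rim in wrist view: yellow mask
h=cv2.cvtColor(W["frame"],cv2.COLOR_RGB2HSV); m=((h[...,0]>12)&(h[...,0]<32)&(h[...,1]>60)&(h[...,2]>120)).astype(np.uint8)
n,l,st,ce=cv2.connectedComponentsWithStats(m)
for c in range(1,n):
    if st[c][4]>150: print(st[c],ce[c].round(), wz(W,(ce[c]+.5)*1.5-.5,4).round(1))
cv2.imwrite("pics/w10.png",cv2.resize(W["frame"][:,:,::-1],(768,576)))
```

```text
[ 646.08527081 -122.82644037  111.47711588] [ 3.14133255e+00 -1.15133389e-03 -1.76639476e-01] 0.32986270272995577
[-0.0004, -0.0013, 0.0795] twist -0.002
[ 207  140   99   90 6394] [257. 174.] [ 660.4 -127.1]
[ 427  140   85   94 3330] [479. 180.] [ 610.5 -385.4]
[501 154  11  85 265] [507. 200.] [ 574.6 -441.7]
[ 432  174   22   68 1054] [443. 205.] [ 590.8 -327.9]
[  10  186   94   59 2318] [ 63. 214.] [656.3 102.5]
[  74  266   50   29 1026] [ 98. 280.] [568.7  84.8]
[ 224  276   70   25 1472] [259. 288.] [ 535.7 -106.7]
```

View pics/w10.png

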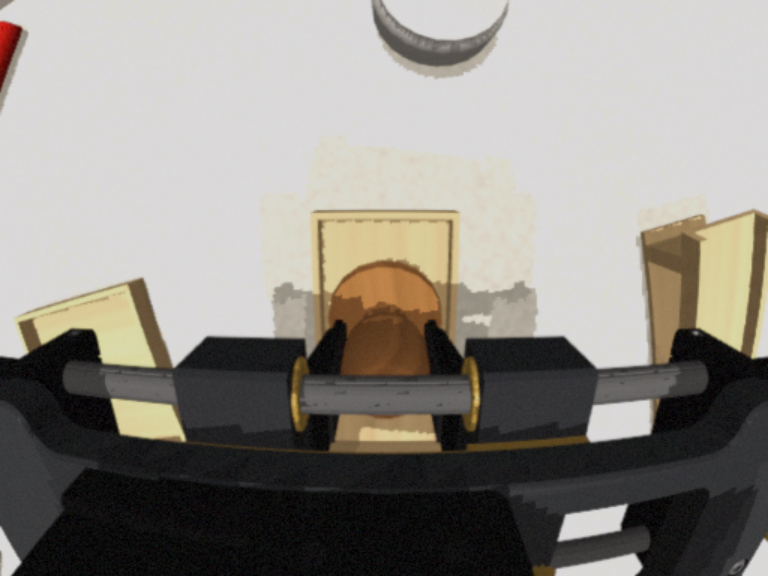

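Picture: the held knob is centred sideways over the far bay (tray rim corners (312,212) and (460,212), knob at x≈386). The tin, at the top, is well clear.

Run:
```python
from h import *
W=read_camera("wrist")
a,b=wz(W,(312,212),22),wz(W,(460,212),22); m=(a+b)/2; print(a,b,np.linalg.norm(a-b),m)
d=b-a; y=np.arctan2(d[0],-d[1]); print("yaw",-y if 0 else np.arctan2(-d[0],d[1])); u=np.array([-d[1],d[0]])/np.linalg.norm(d); print("centre",m-85*u,"bayB",m-43.5*u,u)
go((646,-121.5,32,-.175))
```

```text
[700.50547764 -89.91536331] [ 685.24371112 -175.51700469] 86.95149523874241 [ 692.87459438 -132.716184  ]
yaw 2.965158242176618
centre [ 609.1941528  -117.79694482] bayB [ 650.04989781 -125.08104395] [ 0.98447578 -0.17552046]
[-0.0003, -0.0011, 0.0794] twist -0.001
```

Request:
drive_tool(targets=[{"jaw": 0.2, "travel": [0, 0, 0.03], "twist": 0}, {"jaw": 0.2, "travel": [0, 0, 0.055], "twist": 0}, {"jaw": 0.2, "travel": [0, 0, 0.07], "twist": 0}, {"jaw": 0.2, "travel": [0, 0, 0.076], "twist": 0}, {"jaw": 0.2, "travel": [0, 0, 0.08], "twist": 0}, {"jaw": 0.2, "travel": [0, 0, 0.083], "twist": 0}, {"jaw": 0.2, "travel": [0, 0, 0.083], "twist": 0}, {"jaw": 0.2, "travel": [0, 0, 0.083], "twist": 0}])

```text
t: 15.98
eef_pos: [646.6, -121.9, 1.3]
tcp_rot: [3.141, -0.002, -0.175]
ft_force: [-0.5, -0.7, 0.8]
opening: 0.331
grip_force: 30.0
```

Request:
drive_tool(targets=[{"jaw": 0.2, "travel": [0, 0, 0.001], "twist": 0}, {"jaw": 0.2, "travel": [0, 0, 0.002], "twist": 0}, {"jaw": 0.2, "travel": [0, 0, 0.003], "twist": 0}, {"jaw": 0.2, "travel": [0, 0, 0.003], "twist": 0}])

```text
t: 16.32
eef_pos: [648.5, -122.3, 0.1]
tcp_rot: [3.141, -0.006, -0.175]
ft_force: [1.5, -1.1, 14.6]
opening: 0.328
grip_force: 30.0
```

Request:
drive_tool(targets=[{"jaw": 0.6, "travel": [0, 0, 0], "twist": 0}, {"jaw": 0.6, "travel": [0, 0, 0], "twist": 0}, {"jaw": 0.6, "travel": [0, 0, 0], "twist": 0}, {"jaw": 0.6, "travel": [0, 0, 0], "twist": 0}, {"jaw": 0.6, "travel": [0, 0, -0.03], "twist": 0}, {"jaw": 0.6, "travel": [0, 0, -0.07], "twist": 0}, {"jaw": 0.6, "travel": [0, 0, -0.11], "twist": 0}, {"jaw": 0.6, "travel": [0, 0, -0.13], "twist": 0}])

```text
t: 16.98
eef_pos: [647.2, -121.9, 131.7]
tcp_rot: [3.141, -0.004, -0.175]
ft_force: [0.2, -0.2, 0.3]
opening: 0.601
grip_force: 0.0
```

Run:
```python
from h import *
for i in range(3): W=read_camera("wrist")
S=read_camera("scene"); s=state(); print(s["eef_pos"]+[0,0,ZB],s["opening"])
def blobs(c,z,f):
    h=cv2.cvtColor(c["frame"],cv2.COLOR_RGB2HSV); m=((h[...,0]>3)&(h[...,0]<14)&(h[...,1]>110)&(h[...,2]>40)).astype(np.uint8)
    n,l,st,ce=cv2.connectedComponentsWithStats(m)
    for k in range(1,n):
        if st[k][4]>25: print(st[k],ce[k].round(1),f(ce[k],z).round(1))
print("scene");blobs(S,25,lambda p,z:onz(S,p,z)); print("wrist");blobs(W,25,lambda p,z:wz(W,(p+.5)*1.5-.5,z))
print([proj(S,(650,-122.5,z)).round(1) for z in (4,12,64)],[(wproj(W,(650,-122.5,z),1)) for z in (4,12,64)])
go((394,-206,140,.45),(394,-206,21+1,.45))
```

```text
[ 645.80345726 -121.58449271  154.5187587 ] 0.6020384338819166
scene
[326   0  39  21 298] [344.   10.2] [-272.6  647.2   25. ]
[370   0  18  11  60] [378.8   4. ] [-274.6  811.5   25. ]
[368   7  19  15  96] [376.   13.9] [-208.4  763.4   25. ]
[290 146  25  19 234] [302. 155.] [420.4 188.7  25. ]
[ 45 158  11  11  86] [ 50.3 162.2] [ 234.  -535.2   25. ]
[165 169   9  10  59] [169.1 173.3] [ 375.2 -205.    25. ]
[236 172  31   9 110] [251.8 175.6] [451.3  22.1  25. ]
[212 241  18  22 211] [220.3 251.9] [ 658.2 -123.3   25. ]
wrist
[  1 356   8  21 105] [  4.2 366.9] [337.4 507.4]
[array([220.4, 252.5]), array([220.2, 251.2]), array([218.8, 241.9])] [array([255.7, 177.5]), array([255.6, 178.9]), array([255.5, 190.1])]
[-0.2332, 0.127, 0.0145] twist -0.625
[-0.2332, 0.127, 0.1325] twist -0.625
```

```bash
python3 -c "
from h import *
go((394.5,-204.5,110,-.175),(394.5,-204.5,22,-.175))"
```

```text
[-0.233, 0.1254, 0.0445] twist -0.0
[-0.233, 0.1254, 0.1325] twist -0.0
```

Request:
drive_tool(targets=[{"jaw": 0.7, "travel": [-0.035, 0.018, 0], "twist": 0}, {"jaw": 0.7, "travel": [-0.07, 0.037, 0], "twist": 0}, {"jaw": 0.7, "travel": [-0.106, 0.056, 0.01], "twist": 0}, {"jaw": 0.7, "travel": [-0.142, 0.076, 0.02], "twist": 0}, {"jaw": 0.7, "travel": [-0.178, 0.095, 0.03], "twist": 0}, {"jaw": 0.7, "travel": [-0.212, 0.114, 0.04], "twist": 0}, {"jaw": 0.7, "travel": [-0.233, 0.125, 0.044], "twist": 0}, {"jaw": 0.7, "travel": [-0.233, 0.125, 0.044], "twist": 0}])

```text
t: 17.85
eef_pos: [389.9, -203.5, 81.1]
tcp_rot: [-3.139, 0.006, -0.178]
ft_force: [0.8, -0.4, 0.3]
opening: 0.7
grip_force: 0.0
```

Run:
```python
from h import *
for i in range(5): W=read_camera("wrist")
print(state()["eef_pos"]+[0,0,ZB])
h=cv2.cvtColor(W["frame"],cv2.COLOR_RGB2HSV); m=((h[...,0]>3)&(h[...,0]<15)&(h[...,1]>90)&(h[...,2]>40)).astype(np.uint8)
n,l,st,ce=cv2.connectedComponentsWithStats(m)
for k in range(1,n):
    if st[k][4]>60: x,y,w,hh,a=st[k]; print(st[k],ce[k].round(1),"front edge z8",wz(W,((x+w/2)*1.5,y*1.5),8).round(1))
print([wproj(W,(394.5,-204.5,z),1) for z in(0,8,60)])
go((394.5,-204.5,22,-.175))
```

```text
[ 395.58233352 -203.95155039  110.3660215 ]
[ 16 167  84  42 724] [ 67.8 187.5] front edge z8 [459.2   4.6]
[ 232  179   51   43 1261] [257.  200.4] front edge z8 [ 405.9 -207.6]
[array([256.2, 189. ]), array([256.2, 191. ]), array([256.1, 207.5])]
[-0.001, 0.0007, 0.0884] twist 0.0
```

Run:
```python
from h import *
W=read_camera("wrist");S=read_camera("scene");D=read_camera("side")
h=cv2.cvtColor(W["frame"],cv2.COLOR_RGB2HSV)
for y in range(160,224,3):
    r=h[y,215:300]; m=(r[:,0]>3)&(r[:,0]<20)&(r[:,1]>60); xs=np.where(m)[0]
    print(y,(xs.min()+215,xs.max()+215,len(xs)) if len(xs) else None, h[y,257],end=" | ")
e=state()["eef_pos"]+[0,0,ZB]; print()
for c,n in((S,"scene"),(D,"side")):
    f=c["frame"]; hh=cv2.cvtColor(f,cv2.COLOR_RGB2HSV); x,y=proj(c,(394.5,-204.5,20)).astype(int)
    m=(hh[...,0]>3)&(hh[...,0]<15)&(hh[...,1]>110); m=m[y-20:y+20,x-15:x+15]; ys,xs=np.where(m); print(n,xs.min()+x-15,xs.max()+x-15,ys.min()+y-20,ys.max()+y-20)
    print("pred L/R/near",[proj(c,(394.5+a,-204.5+b,z)).round(1).tolist() for a,b,z in((0,25,8),(0,-25,8),(25,0,0),(-25,0,8),(0,0,60))])
```

```text
160 None [ 23  21 217] | 163 None [ 21  30 197] | 166 (np.int64(248), np.int64(267), 20) [ 15 159 188] | 169 (np.int64(243), np.int64(272), 30) [ 14 156 189] | 172 (np.int64(239), np.int64(276), 38) [ 15 157 188] | 175 (np.int64(237), np.int64(278), 42) [ 15 155 193] | 178 (np.int64(235), np.int64(280), 46) [ 15 153 193] | 181 (np.int64(234), np.int64(281), 48) [ 15 179  97] | 184 (np.int64(233), np.int64(282), 50) [ 14 177 108] | 187 (np.int64(232), np.int64(283), 52) [ 13 160 121] | 190 (np.int64(232), np.int64(283), 52) [ 14 171 133] | 193 (np.int64(232), np.int64(283), 52) [ 15 157 180] | 196 (np.int64(232), np.int64(283), 52) [ 15 160 182] | 199 (np.int64(233), np.int64(281), 49) [ 15 166 175] | 202 (np.int64(235), np.int64(280), 46) [ 14 172 117] | 205 (np.int64(237), np.int64(279), 43) [ 14 175 121] | 208 (np.int64(239), np.int64(276), 38) [ 14 165 124] | 211 (np.int64(240), np.int64(275), 36) [ 14 170 120] | 214 (np.int64(242), np.int64(273), 32) [ 14 170 120] | 217 (np.int64(244), np.int64(271), 28) [ 13 169 119] | 220 (np.int64(248), np.int64(266), 19) [ 13 160 118] | 223 None [ 18  34 150] | 
scene 164 179 171 189
pred L/R/near [[180.0, 179.9], [162.9, 183.9], [173.4, 190.2], [170.0, 175.3], [168.3, 171.0]]
side 289 303 153 173
pred L/R/near [[295.9, 171.8], [296.1, 162.3], [287.6, 168.7], [304.3, 167.4], [297.0, 152.6]]
```

Request:
drive_tool(targets=[{"jaw": 0.7, "travel": [-0.001, 0, 0.03], "twist": 0}, {"jaw": 0.7, "travel": [-0.001, 0, 0.06], "twist": 0}, {"jaw": 0.7, "travel": [-0.001, 0, 0.08], "twist": 0}, {"jaw": 0.7, "travel": [-0.001, 0, 0.088], "twist": 0}, {"jaw": 0.2, "travel": [-0.001, 0, 0.088], "twist": 0}, {"jaw": 0.2, "travel": [-0.001, 0, 0.088], "twist": 0}, {"jaw": 0.2, "travel": [-0.001, 0, 0.088], "twist": 0}, {"jaw": 0.2, "travel": [-0.001, 0, 0.088], "twist": 0}])

```text
t: 18.92
eef_pos: [394.4, -204.3, -3.7]
tcp_rot: [3.141, -0.002, -0.175]
ft_force: [0.0, -0.1, -0.3]
opening: 0.476
grip_force: 0.0
```

Request:
drive_tool(targets=[{"jaw": 0.2, "travel": [0, 0, 0], "twist": 0}, {"jaw": 0.2, "travel": [0, 0, 0], "twist": 0}, {"jaw": 0.2, "travel": [0, 0, 0], "twist": 0}, {"jaw": 0.2, "travel": [0, 0, 0], "twist": 0}])

```text
t: 19.25
eef_pos: [394.2, -204.3, -4.2]
tcp_rot: [3.141, -0.001, -0.175]
ft_force: [0.1, -0.6, 7.7]
opening: 0.331
grip_force: 30.0
```

```bash
python3 -c "
from h import *
s=state();print(s['eef_pos']+[0,0,ZB],s['opening'],s['grip_force'])
go((394.5,-204.5,100,-.175),(568,-109.5,100,-.175),(568,-109.5,27,-.175))"
```

```text
[ 394.17669065 -204.25300513   23.32441915] 0.3309636526837053 30.001372148981318
[0.0005, 0.0002, -0.0767] twist -0.0
[0.1547, -0.1236, -0.0766] twist -0.0
[0.1546, -0.1236, -0.0036] twist -0.0
```

Request:
drive_tool(targets=[{"jaw": 0.2, "travel": [0, 0, -0.04], "twist": 0}, {"jaw": 0.2, "travel": [0.005, -0.004, -0.075], "twist": 0}, {"jaw": 0.2, "travel": [0.035, -0.028, -0.077], "twist": 0}, {"jaw": 0.2, "travel": [0.065, -0.052, -0.077], "twist": 0}, {"jaw": 0.2, "travel": [0.095, -0.076, -0.077], "twist": 0}, {"jaw": 0.2, "travel": [0.125, -0.1, -0.077], "twist": 0}, {"jaw": 0.2, "travel": [0.147, -0.118, -0.077], "twist": 0}, {"jaw": 0.2, "travel": [0.155, -0.124, -0.077], "twist": 0}])

```text
t: 19.92
eef_pos: [570.9, -106.9, 72.3]
tcp_rot: [3.142, -0.002, -0.173]
ft_force: [-1.3, -0.5, -1.1]
opening: 0.329
grip_force: 30.0
```

Request:
drive_tool(targets=[{"jaw": 0.2, "travel": [0, 0, 0], "twist": 0}, {"jaw": 0.2, "travel": [0, 0, 0.02], "twist": 0}, {"jaw": 0.2, "travel": [0, 0, 0.045], "twist": 0}, {"jaw": 0.2, "travel": [0, 0, 0.06], "twist": 0}, {"jaw": 0.2, "travel": [0, 0, 0.068], "twist": 0}, {"jaw": 0.2, "travel": [0, 0, 0.071], "twist": 0}, {"jaw": 0.2, "travel": [0, 0, 0.072], "twist": 0}, {"jaw": 0.2, "travel": [0, 0, 0.072], "twist": 0}])

```text
t: 20.58
eef_pos: [568.1, -109.3, 0.8]
tcp_rot: [3.141, -0.001, -0.176]
ft_force: [-0.3, 0.6, -1.6]
opening: 0.329
grip_force: 30.0
```

Request:
drive_tool(targets=[{"jaw": 0.2, "travel": [0, 0, 0.001], "twist": 0}, {"jaw": 0.6, "travel": [0, 0, 0.001], "twist": 0}, {"jaw": 0.6, "travel": [0, 0, 0.001], "twist": 0}, {"jaw": 0.6, "travel": [0, 0, 0.001], "twist": 0}, {"jaw": 0.6, "travel": [0, 0, 0.001], "twist": 0}, {"jaw": 0.6, "travel": [0, 0, -0.03], "twist": 0}, {"jaw": 0.6, "travel": [0, 0, -0.07], "twist": 0}, {"jaw": 0.6, "travel": [0, 0, -0.09], "twist": 0}])

```text
t: 21.25
eef_pos: [569.0, -109.1, 93.6]
tcp_rot: [3.141, -0.003, -0.175]
ft_force: [0.7, -0.3, 0.4]
opening: 0.596
grip_force: 0.0
```

```bash
python3 -c "
from h import *
for i in range(4): S=read_camera('scene')
h=cv2.cvtColor(S['frame'],cv2.COLOR_RGB2HSV); m=((h[...,0]>3)&(h[...,0]<14)&(h[...,1]>110)&(h[...,2]>40)).astype(np.uint8)
n,l,st,ce=cv2.connectedComponentsWithStats(m)
for k in range(1,n):
    if st[k][4]>25: print(st[k],ce[k].round(1))
print([proj(S,(568.3,-110,z)).round(1) for z in (4,12,64)])
go((431,181,115,.567))"
```

```text
[326   0  12  22  83] [331.3  10.8]
[337   0  15  20  94] [345.   10.9]
[353   4  12  13  43] [358.6  10.3]
[369   9  12  13  51] [374.3  14.1]
[290 146  25  19 236] [302.2 155.1]
[ 45 158  11  10  81] [ 50.  162.1]
[253 174  14   7  70] [259.3 176.7]
[211 211  11  13  77] [216.7 217.2]
[210 219  17  13  92] [218.  226.4]
[213 241  17  22 184] [220.5 252.4]
[array([217.5, 224.7]), array([217.3, 223.2]), array([215.9, 213.1])]
[-0.1854, -0.2615, 0.0027] twist -0.742
```

Request:
drive_tool(targets=[{"jaw": 0.8, "travel": [-0.022, -0.03, 0], "twist": -0.1}, {"jaw": 0.8, "travel": [-0.045, -0.063, 0], "twist": -0.2}, {"jaw": 0.8, "travel": [-0.068, -0.096, 0], "twist": -0.3}, {"jaw": 0.8, "travel": [-0.091, -0.128, 0], "twist": -0.4}, {"jaw": 0.8, "travel": [-0.114, -0.16, 0], "twist": -0.5}, {"jaw": 0.8, "travel": [-0.137, -0.193, 0], "twist": -0.6}, {"jaw": 0.8, "travel": [-0.16, -0.226, 0], "twist": -0.7}, {"jaw": 0.8, "travel": [-0.185, -0.261, 0], "twist": -0.742}])

```text
t: 22.12
eef_pos: [430.3, 180.4, 89.0]
tcp_rot: [-3.141, 0.002, 0.572]
ft_force: [1.1, 0.0, 0.0]
opening: 0.799
grip_force: 0.0
```

Request:
drive_tool(targets=[{"jaw": 0.8, "travel": [0, 0, 0], "twist": 0}, {"jaw": 0.8, "travel": [0, 0, 0], "twist": 0}, {"jaw": 0.8, "travel": [0, 0, 0], "twist": 0}])

```text
t: 22.37
eef_pos: [431.8, 179.0, 89.4]
tcp_rot: [-3.141, 0.001, 0.567]
ft_force: [-0.5, 0.0, 0.2]
opening: 0.8
grip_force: 0.0
```

Run:
```python
from h import *
W=read_camera("wrist"); s=state(); print(s["eef_pos"]+[0,0,ZB],s["tcp_rot"][2])
h=cv2.cvtColor(W["frame"],cv2.COLOR_RGB2HSV); m=((h[...,0]>3)&(h[...,0]<18)&(h[...,1]>90)&(h[...,2]>30)).astype(np.uint8)
n,l,st,ce=cv2.connectedComponentsWithStats(m)
for k in range(1,n):
    if st[k][4]>150:
        print(st[k],ce[k].round(1)); ys,xs=np.where(l==k); r=cv2.minAreaRect(np.c_[xs,ys].astype(np.float32)); print(r)
for y in range(140,230,6):
    r=h[y,200:320]; mm=np.where((r[:,0]>3)&(r[:,0]<18)&(r[:,1]>90))[0]; print(y,(mm.min()+200,mm.max()+200) if len(mm) else None,h[y,257,2],end=" | ")
c,si=np.cos(.567),np.sin(.567); print()
for z in(42,0): print(z,[wproj(W,(431+a*c-b*si,181+a*si+b*c,z),1).tolist() for a,b in((37.5,21),(37.5,-21),(-37.5,21),(-37.5,-21))])
go((431,181,12,.567))
```

```text
[432.15697234 178.48869856 117.00682516] 0.5657427880592649
[105   9  34  60 202] [120.9  38.6]
((121.03490447998047, 38.56672668457031), (5.701126575469971, 65.28102111816406), 28.70595359802246)
[404  11  45  34 222] [426.8  27.4]
((426.0409851074219, 26.950817108154297), (51.726898193359375, 8.578471183776855), 39.80557632446289)
[442  53  34  73 337] [460.   86.8]
((459.48663330078125, 90.40939331054688), (22.765878677368164, 74.20632934570312), 10.007980346679688)
[  0  94  14  21 217] [  5.6 102.7]
((6.5, 104.0), (20.0, 13.0), 90.0)
[ 224  151   52   88 4100] [250.3 194.4]
((250.3230438232422, 194.8451385498047), (87.139892578125, 48.42583084106445), 86.18592071533203)
[467 161  45  63 382] [490.5 193.7]
((491.78411865234375, 192.26695251464844), (10.163046836853027, 72.97694396972656), 37.72499465942383)
[485 200  27  40 802] [499.6 219.4]
((498.0, 219.5), (39.0, 26.0), 90.0)
[357 218  21  30 421] [367.2 231.6]
((365.73077392578125, 231.8461456298828), (19.023265838623047, 29.613536834716797), 11.309932708740234)
140 None 220 | 146 None 215 | 152 (np.int64(238), np.int64(270)) 98 | 158 (np.int64(225), np.int64(272)) 180 | 164 (np.int64(224), np.int64(272)) 181 | 170 (np.int64(225), np.int64(272)) 179 | 176 (np.int64(225), np.int64(273)) 180 | 182 (np.int64(226), np.int64(273)) 180 | 188 (np.int64(226), np.int64(273)) 178 | 194 (np.int64(226), np.int64(274)) 180 | 200 (np.int64(227), np.int64(274)) 115 | 206 (np.int64(228), np.int64(274)) 110 | 212 (np.int64(228), np.int64(274)) 110 | 218 (np.int64(229), np.int64(274)) 116 | 224 (np.int64(229), np.int64(275)) 112 | 
42 [[227.9, 153.2], [278.5, 153.2], [230.0, 237.1], [276.9, 237.1]]
0 [[232.1, 148.0], [275.4, 147.9], [233.4, 221.1], [274.3, 221.1]]
[0.0005, -0.0027, 0.105] twist -0.001
```

```bash
python3 -c "
from h import *
go((429.6,183.2,6,.60))"
```

```text
[0.0005, -0.0053, 0.111] twist -0.034
```

Request:
drive_tool(targets=[{"jaw": 0.8, "travel": [0, -0.005, 0.02], "twist": -0.034}, {"jaw": 0.8, "travel": [0, -0.005, 0.055], "twist": -0.034}, {"jaw": 0.8, "travel": [0, -0.005, 0.085], "twist": -0.034}, {"jaw": 0.7, "travel": [0, -0.005, 0.104], "twist": -0.034}, {"jaw": 0.3, "travel": [0, -0.005, 0.11], "twist": -0.034}, {"jaw": 0.3, "travel": [0, -0.005, 0.11], "twist": -0.034}, {"jaw": 0.3, "travel": [0, -0.005, 0.11], "twist": -0.034}, {"jaw": 0.3, "travel": [0, -0.005, 0.11], "twist": -0.034}])

```text
t: 23.08
eef_pos: [430.1, 183.1, -18.8]
tcp_rot: [3.141, -0.001, 0.6]
ft_force: [0.5, -0.6, 1.2]
opening: 0.506
grip_force: 0.0
```

Request:
drive_tool(targets=[{"jaw": 0.3, "travel": [0, 0, 0], "twist": 0}, {"jaw": 0.3, "travel": [0, 0, 0], "twist": 0}, {"jaw": 0.3, "travel": [0, 0, 0], "twist": 0}, {"jaw": 0.3, "travel": [0, 0, 0], "twist": 0}])

```text
t: 23.42
eef_pos: [430.1, 183.4, -18.7]
tcp_rot: [3.141, -0.002, 0.601]
ft_force: [0.4, -4.7, 8.5]
opening: 0.441
grip_force: 29.9
```

```bash
python3 -c "
from h import *
s=state();print(s['eef_pos']+[0,0,ZB],s['opening'],s['grip_force'])
go((430,183,95,.6),(611.5,112,95,.05),(611.5,112,12,.05))"
```

```text
[430.06442009 183.37977016   8.78338744] 0.4414853035832565 29.86892580986023
[-0.0001, 0.0004, -0.0862] twist 0.001
[0.1095, 0.1615, -0.0858] twist 0.551
[0.1093, 0.1615, -0.0028] twist 0.551
```

Request:
drive_tool(targets=[{"jaw": 0.3, "travel": [0, 0, -0.04], "twist": 0}, {"jaw": 0.3, "travel": [0.003, 0.004, -0.078], "twist": 0.05}, {"jaw": 0.3, "travel": [0.022, 0.032, -0.086], "twist": 0.15}, {"jaw": 0.3, "travel": [0.042, 0.062, -0.086], "twist": 0.25}, {"jaw": 0.3, "travel": [0.062, 0.092, -0.086], "twist": 0.35}, {"jaw": 0.3, "travel": [0.082, 0.122, -0.086], "twist": 0.45}, {"jaw": 0.3, "travel": [0.1, 0.149, -0.086], "twist": 0.55}, {"jaw": 0.3, "travel": [0.109, 0.162, -0.086], "twist": 0.551}])

```text
t: 24.08
eef_pos: [614.0, 109.8, 66.8]
tcp_rot: [3.141, -0.003, 0.042]
ft_force: [-0.7, -0.5, -1.7]
opening: 0.44
grip_force: 29.9
```

Request:
drive_tool(targets=[{"jaw": 0.3, "travel": [0, 0, 0], "twist": 0}, {"jaw": 0.3, "travel": [0, 0, 0.025], "twist": 0}, {"jaw": 0.3, "travel": [0, 0, 0.05], "twist": 0}, {"jaw": 0.3, "travel": [0, 0, 0.068], "twist": 0}, {"jaw": 0.3, "travel": [0, 0, 0.075], "twist": 0}, {"jaw": 0.3, "travel": [0, 0, 0.08], "twist": 0}, {"jaw": 0.3, "travel": [0, 0, 0.08], "twist": 0}, {"jaw": 0.3, "travel": [0, 0, 0.08], "twist": 0}])

```text
t: 24.75
eef_pos: [611.1, 111.6, -12.8]
tcp_rot: [3.141, -0.001, 0.05]
ft_force: [1.0, -0.1, -1.2]
opening: 0.44
grip_force: 29.9
```

Request:
drive_tool(targets=[{"jaw": 0.3, "travel": [0, 0, 0.001], "twist": 0}, {"jaw": 0.3, "travel": [0, 0, 0.002], "twist": 0}, {"jaw": 0.65, "travel": [0, 0, 0.002], "twist": 0}, {"jaw": 0.65, "travel": [0, 0, 0.002], "twist": 0}, {"jaw": 0.65, "travel": [0, 0, 0.002], "twist": 0}, {"jaw": 0.65, "travel": [0, 0, -0.03], "twist": 0}, {"jaw": 0.65, "travel": [0, 0, -0.07], "twist": 0}, {"jaw": 0.65, "travel": [0, 0, -0.1], "twist": 0}])

```text
t: 25.42
eef_pos: [611.0, 111.4, 88.3]
tcp_rot: [3.142, -0.0, 0.05]
ft_force: [0.7, -0.8, -0.5]
opening: 0.651
grip_force: 0.0
```

```bash
python3 -c "
from h import *
for i in range(4): S=read_camera('scene')
h=cv2.cvtColor(S['frame'],cv2.COLOR_RGB2HSV); m=((h[...,0]>3)&(h[...,0]<14)&(h[...,1]>110)&(h[...,2]>40)).astype(np.uint8)
n,l,st,ce=cv2.connectedComponentsWithStats(m)
for k in range(1,n):
    if st[k][4]>25 and st[k][1]>100: print(st[k],ce[k].round(1))
print([proj(S,(611.3,111.8,z)).round(1) for z in (4,46)],state()['opening'])
go((439,12,110,1.15))"
```

```text
[ 45 158  11  10  82] [ 50.2 162.1]
[231 171  35  10 177] [246.8 175.4]
[291 198  23  28 283] [302.5 212.7]
[212 211  10   9  63] [216.6 214.8]
[210 219  16  13  93] [218.5 226.8]
[215 241  10  10  69] [219.4 245.4]
[212 248  17  15 105] [221.2 256.9]
[array([300.2, 217.6]), array([301.9, 209.5])] 0.6515098927837282
[-0.1767, 0.0907, 0.004] twist -1.1
```

Blank is in the square tray. Now the dowel.

Request:
drive_tool(targets=[{"jaw": 0.6, "travel": [-0.022, 0.011, 0], "twist": -0.12}, {"jaw": 0.6, "travel": [-0.044, 0.023, 0], "twist": -0.24}, {"jaw": 0.6, "travel": [-0.066, 0.034, 0], "twist": -0.36}, {"jaw": 0.6, "travel": [-0.088, 0.045, 0], "twist": -0.48}, {"jaw": 0.6, "travel": [-0.11, 0.056, 0], "twist": -0.6}, {"jaw": 0.6, "travel": [-0.132, 0.068, 0], "twist": -0.72}, {"jaw": 0.6, "travel": [-0.154, 0.079, 0], "twist": -0.84}, {"jaw": 0.6, "travel": [-0.177, 0.091, 0.004], "twist": -0.96}])

```text
t: 26.28
eef_pos: [437.0, 11.4, 81.4]
tcp_rot: [-3.14, 0.001, 1.016]
ft_force: [0.7, 0.1, -0.2]
opening: 0.599
grip_force: 0.0
```

Request:
drive_tool(targets=[{"jaw": 0.6, "travel": [0, 0, 0], "twist": -0.12}, {"jaw": 0.6, "travel": [0, 0, 0], "twist": -0.14}, {"jaw": 0.6, "travel": [0, 0, 0], "twist": -0.14}, {"jaw": 0.6, "travel": [0, 0, 0], "twist": -0.14}, {"jaw": 0.6, "travel": [0, 0, 0], "twist": -0.14}])

```text
t: 26.7
eef_pos: [438.9, 11.9, 81.8]
tcp_rot: [-3.141, 0.0, 1.147]
ft_force: [-0.1, 0.3, 0.5]
opening: 0.6
grip_force: 0.0
```

Run:
```python
from h import *
W=read_camera("wrist"); s=state(); y=s["tcp_rot"][2]; print(s["eef_pos"]+[0,0,ZB],y)
h=cv2.cvtColor(W["frame"],cv2.COLOR_RGB2HSV)
L=[];Rr=[]
for r in range(130,230,6):
    q=h[r,200:320]; mm=np.where((q[:,0]>3)&(q[:,0]<18)&(q[:,1]>90))[0]; print(r,(mm.min()+200,mm.max()+200) if len(mm) else None,end=" | ")
    if len(mm)>15: P=wz(W,((200+(mm.min()+mm.max())/2+.5)*1.5-.5,r*1.5),14); L.append(P)
L=np.array(L,np.float32); vx,vy,x0,y0=cv2.fitLine(L,cv2.DIST_HUBER,0,.01,.01).ravel(); print("\naxis yaw",np.arctan2(vy,vx),"pt",x0,y0)
print("ends seen rows -> front",L[0],"pred ends",[wproj(W,(439+a*np.cos(1.15),12+a*np.sin(1.15),12.5),1) for a in(55,-55)])
go((439,12,2,1.15))
```

```text
[438.85143424  11.93311509 109.4230917 ] 1.1481421775016036
130 (np.int64(251), np.int64(265)) | 136 (np.int64(243), np.int64(268)) | 142 (np.int64(243), np.int64(268)) | 148 (np.int64(243), np.int64(268)) | 154 (np.int64(243), np.int64(268)) | 160 (np.int64(243), np.int64(268)) | 166 (np.int64(243), np.int64(268)) | 172 (np.int64(243), np.int64(268)) | 178 (np.int64(243), np.int64(268)) | 184 (np.int64(243), np.int64(268)) | 190 (np.int64(243), np.int64(268)) | 196 (np.int64(243), np.int64(269)) | 202 (np.int64(243), np.int64(268)) | 208 (np.int64(244), np.int64(268)) | 214 (np.int64(244), np.int64(268)) | 220 (np.int64(203), np.int64(268)) | 226 (np.int64(205), np.int64(268)) | 
axis yaw 1.150338 pt 446.51205 30.367746
ends seen rows -> front [459.16858  58.52516] pred ends [array([256.2, 131. ]), array([256.5, 244.9])]
[0.0001, 0.0001, 0.1074] twist -0.002
```

Request:
drive_tool(targets=[{"jaw": 0.6, "travel": [0, 0, 0.03], "twist": 0}, {"jaw": 0.6, "travel": [0, 0, 0.065], "twist": 0}, {"jaw": 0.6, "travel": [0, 0, 0.09], "twist": 0}, {"jaw": 0.6, "travel": [0, 0, 0.101], "twist": 0}, {"jaw": 0.5, "travel": [0, 0, 0.106], "twist": 0}, {"jaw": 0.1, "travel": [0, 0, 0.106], "twist": 0}, {"jaw": 0.1, "travel": [0, 0, 0.106], "twist": 0}, {"jaw": 0.1, "travel": [0, 0, 0.106], "twist": 0}])

```text
t: 27.42
eef_pos: [439.1, 11.7, -23.0]
tcp_rot: [3.14, -0.0, 1.15]
ft_force: [-0.8, 0.3, 0.0]
opening: 0.374
grip_force: 0.0
```

Request:
drive_tool(targets=[{"jaw": 0.1, "travel": [0, 0, 0], "twist": 0}, {"jaw": 0.1, "travel": [0, 0, 0], "twist": 0}, {"jaw": 0.1, "travel": [0, 0, 0], "twist": 0}, {"jaw": 0.1, "travel": [0, 0, 0], "twist": 0}, {"jaw": 0.1, "travel": [0, 0, 0], "twist": 0}])

```text
t: 27.83
eef_pos: [439.1, 11.7, -23.1]
tcp_rot: [3.14, -0.0, 1.15]
ft_force: [0.5, 0.8, 7.3]
opening: 0.254
grip_force: 30.0
```

```bash
python3 -c "
from h import *
s=state();print(s['eef_pos']+[0,0,ZB],s['opening'],s['grip_force'])
go((439,12,130,1.15),(544,332,130,.05),(544,332,12,.05))"
```

```text
[439.05772575  11.66219819   4.44657837] 0.25425526207987237 29.99557077884674
[0.0003, 0.0, -0.1256] twist -0.0
[0.3353, -0.0349, -0.1255] twist 1.1
[0.3353, -0.0351, -0.0075] twist 1.1
```

Request:
drive_tool(targets=[{"jaw": 0.1, "travel": [0, 0, -0.035], "twist": 0}, {"jaw": 0.1, "travel": [0.005, 0, -0.075], "twist": 0.02}, {"jaw": 0.1, "travel": [0.03, -0.003, -0.1], "twist": 0.13}, {"jaw": 0.1, "travel": [0.065, -0.006, -0.1], "twist": 0.25}, {"jaw": 0.1, "travel": [0.1, -0.01, -0.1], "twist": 0.37}, {"jaw": 0.1, "travel": [0.135, -0.014, -0.1], "twist": 0.49}, {"jaw": 0.1, "travel": [0.17, -0.018, -0.1], "twist": 0.61}, {"jaw": 0.1, "travel": [0.2, -0.021, -0.1], "twist": 0.72}])

```text
t: 28.5
eef_pos: [501.4, 205.0, 76.7]
tcp_rot: [3.141, -0.001, 0.425]
ft_force: [1.1, 0.2, 0.1]
opening: 0.255
grip_force: 30.0
```

Request:
drive_tool(targets=[{"jaw": 0.1, "travel": [0, 0, 0], "twist": 0}, {"jaw": 0.1, "travel": [0, 0, 0], "twist": 0}, {"jaw": 0.1, "travel": [0, 0, 0], "twist": 0}])

```text
t: 28.75
eef_pos: [500.5, 202.4, 76.1]
tcp_rot: [3.142, 0.001, 0.433]
ft_force: [0.1, 0.1, -0.5]
opening: 0.258
grip_force: 30.0
```

```bash
python3 -c "
from h import *
s=state();print(s['eef_pos']+[0,0,ZB],s['opening'],s['grip_force'])
go((544,332,80,.05),(544,332,12,.05))"
```

```text
[500.52852637 202.43650989 103.63969354] 0.2576593840272288 29.994143843650818
[0.0938, -0.0994, 0.0236] twist 0.383
[0.0939, -0.0994, 0.0916] twist 0.383
```

Request:
drive_tool(targets=[{"jaw": 0.1, "travel": [0.02, -0.021, 0], "twist": 0.1}, {"jaw": 0.1, "travel": [0.042, -0.044, 0], "twist": 0.2}, {"jaw": 0.1, "travel": [0.064, -0.068, 0], "twist": 0.3}, {"jaw": 0.1, "travel": [0.084, -0.089, 0.005], "twist": 0.383}, {"jaw": 0.1, "travel": [0.094, -0.099, 0.02], "twist": 0.383}, {"jaw": 0.1, "travel": [0.094, -0.099, 0.024], "twist": 0.383}, {"jaw": 0.1, "travel": [0.094, -0.099, 0.024], "twist": 0.383}, {"jaw": 0.1, "travel": [0.094, -0.099, 0.024], "twist": 0.383}])

```text
t: 29.42
eef_pos: [544.9, 330.3, 52.2]
tcp_rot: [3.141, 0.001, 0.047]
ft_force: [0.6, 1.6, -0.2]
opening: 0.257
grip_force: 30.0
```

Run:
```python
from h import *
W=read_camera("wrist"); s=state(); print(s["eef_pos"]+[0,0,ZB],s["tcp_rot"][2])
h=cv2.cvtColor(W["frame"],cv2.COLOR_RGB2HSV)
m=((h[...,0]>12)&(h[...,0]<34)&(h[...,1]>45)&(h[...,2]>90)).astype(np.uint8)
m[215:]=0
n,l,st,ce=cv2.connectedComponentsWithStats(m)
for k in range(1,n):
    if st[k][4]>300:
        ys,xs=np.where(l==k); print(st[k]); q=cv2.approxPolyDP(cv2.convexHull(np.c_[xs,ys].astype(np.int32)),4,True).reshape(-1,2); print(q.tolist(),[wz(W,(p+.5)*1.5-.5,18).round(1).tolist() for p in q])
go((544,332,9,.05))
```

```text
[545.24020252 330.43135735  80.16676694] 0.04669747973635152
[  417    65    95   146 10369]
[[510, 208], [428, 210], [417, 204], [426, 67], [441, 65], [511, 84]] [[547.9, 49.1], [543.5, 170.1], [548.9, 184.0], [671.3, 188.9], [676.6, 172.4], [679.4, 74.5]]
[  192    92   126   123 14981]
[[317, 95], [312, 214], [195, 214], [193, 93]] [[633.6, 286.3], [536.6, 282.7], [532.0, 380.2], [630.7, 383.1]]
[-0.0011, -0.0016, 0.0712] twist -0.003
```

Request:
drive_tool(targets=[{"jaw": 0.1, "travel": [-0.002, -0.001, 0.025], "twist": 0}, {"jaw": 0.1, "travel": [-0.002, -0.001, 0.045], "twist": 0}, {"jaw": 0.1, "travel": [-0.002, -0.001, 0.06], "twist": 0}, {"jaw": 0.1, "travel": [-0.002, -0.001, 0.067], "twist": 0}, {"jaw": 0.1, "travel": [-0.002, -0.001, 0.07], "twist": 0}, {"jaw": 0.1, "travel": [-0.002, -0.001, 0.071], "twist": 0}, {"jaw": 0.1, "travel": [-0.002, -0.001, 0.071], "twist": 0}, {"jaw": 0.1, "travel": [-0.002, -0.001, 0.071], "twist": 0}])

```text
t: 30.13
eef_pos: [543.7, 332.9, -17.8]
tcp_rot: [-3.141, -0.001, 0.047]
ft_force: [0.5, 0.2, -0.9]
opening: 0.257
grip_force: 30.0
```

Request:
drive_tool(targets=[{"jaw": 0.1, "travel": [0, 0, 0.001], "twist": 0}, {"jaw": 0.1, "travel": [0, 0, 0.001], "twist": 0}, {"jaw": 0.35, "travel": [0, 0, 0.001], "twist": 0}, {"jaw": 0.4, "travel": [0, 0, 0.001], "twist": 0}, {"jaw": 0.45, "travel": [0, 0, 0.001], "twist": 0}, {"jaw": 0.45, "travel": [0, 0, 0.001], "twist": 0}, {"jaw": 0.45, "travel": [0, 0, -0.03], "twist": 0}, {"jaw": 0.45, "travel": [0, 0, -0.065], "twist": 0}])

```text
t: 30.8
eef_pos: [541.9, 332.2, 44.7]
tcp_rot: [3.14, 0.005, 0.047]
ft_force: [1.1, 0.4, -0.2]
opening: 0.446
grip_force: 0.0
```

Request:
drive_tool(targets=[{"jaw": 0.45, "travel": [0, 0, -0.04], "twist": 0}, {"jaw": 0.45, "travel": [-0.03, 0, -0.08], "twist": 0}, {"jaw": 0.45, "travel": [-0.06, 0, -0.11], "twist": 0}, {"jaw": 0.45, "travel": [-0.1, 0, -0.12], "twist": 0}, {"jaw": 0.45, "travel": [-0.1, 0, -0.12], "twist": 0}, {"jaw": 0.45, "travel": [-0.1, 0, -0.12], "twist": 0}, {"jaw": 0.45, "travel": [-0.1, 0, -0.12], "twist": 0}])

```text
t: 31.38
eef_pos: [443.7, 328.4, 166.4]
tcp_rot: [-3.141, -0.001, 0.048]
ft_force: [-0.2, 0.2, -0.2]
opening: 0.452
grip_force: 0.0
```

Run:
```python
from h import *
for n in("scene","side"):
    S=read_camera(n); h=cv2.cvtColor(S["frame"],cv2.COLOR_RGB2HSV); m=((h[...,0]>3)&(h[...,0]<14)&(h[...,1]>110)&(h[...,2]>40)).astype(np.uint8)
    N,l,st,ce=cv2.connectedComponentsWithStats(m); print(n)
    for k in range(1,N):
        if st[k][4]>25 and st[k][1]>100:
            ys,xs=np.where(l==k); q=cv2.boxPoints(cv2.minAreaRect(np.c_[xs,ys].astype(np.float32)))
            print(st[k],onz(S,ce[k],20)[:2].round(),[onz(S,p,16.5)[:2].round().tolist() for p in q])
print(state()["t"],state()["eef_pos"])
```

```text
scene
[383 105  11  19  51] [332. 527.] [[360.0, 491.0], [293.0, 561.0], [302.0, 566.0], [369.0, 497.0]]
[ 45 158  11  10  84] [ 229. -537.] [[204.0, -554.0], [213.0, -525.0], [249.0, -525.0], [240.0, -554.0]]
[354 162  22  32 177] [548. 332.] [[493.0, 321.0], [485.0, 342.0], [596.0, 345.0], [602.0, 325.0]]
[291 197  23  27 309] [599. 118.] [[559.0, 97.0], [549.0, 138.0], [631.0, 141.0], [640.0, 102.0]]
[212 211  10   9  68] [ 546. -106.] [[530.0, -115.0], [537.0, -92.0], [561.0, -98.0], [554.0, -121.0]]
[210 219  17  13  89] [ 584. -110.] [[559.0, -130.0], [563.0, -87.0], [598.0, -91.0], [593.0, -133.0]]
[215 241  10  10  64] [ 638. -121.] [[620.0, -129.0], [627.0, -106.0], [652.0, -113.0], [645.0, -135.0]]
[212 248  17  15 107] [ 669. -125.] [[643.0, -144.0], [648.0, -102.0], [684.0, -107.0], [679.0, -148.0]]
side
[199 162  15  20 191] [ 657. -135.] [[688.0, -193.0], [646.0, -196.0], [630.0, -102.0], [670.0, -99.0]]
[228 166  14  21 199] [ 570. -120.] [[597.0, -180.0], [559.0, -183.0], [548.0, -86.0], [584.0, -83.0]]
[192 219  31  23 610] [611. 101.] [[641.0, 140.0], [657.0, 62.0], [580.0, 55.0], [568.0, 134.0]]
[193 305  53  12 538] [544. 335.] [[597.0, 348.0], [601.0, 322.0], [492.0, 317.0], [490.0, 343.0]]
31.4833 [444.23626432 328.15422224 165.35620705]
```

```bash
python3 -c "
from cell import *
print(job_done())"
```

```text
the job is handed in; nothing more can be done
None
```

The job is handed in at about 31 s: both knobs look upright in their own bays, the blank is flat in the square tray, and the dowel lies lengthwise in the long tray. The final camera check agreed, though no verdict came back. The fingers turned out 27.5 mm shorter than the reported TCP, so I found that by touching the bench, corrected for it, and regripped the chute knob after two early slips.

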